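# Change the busbar bracket in the bench-mounted locking pliers

### The job

The drilled copper bracket in the bench-mounted locking pliers is finished: let the pliers spring open by pulling their release lever, not by forcing the handle, and stand the bracket on its foot in the yellow tray beside the one already there. Then stand the undrilled bracket of the same shape on the pliers' base plate between the jaws, just where and as the other stood (foot under the moving jaw), and squeeze the handles together, over centre, until the pliers stay locked on it. Leave everything else on the bench where it is.

Things in the scene. Friction and masses are not known exactly. Their poses are not given: they have to be found in the camera images.
- pliers: Locking pliers lying flat on a fixed base plate, hinge axes vertical. Origin on the jaw hinge's axis at bench height; z up, x from handles to jaws, y from the fixed to the moving handle and jaw ('pliers' below: this frame, mm). Plate x -150 to 80, y -50 to 66, top at z 10. Handles, jaws, lever: z 42 to 58, jaw pads to 62. Fixed handle x -118 to -30, outer face y -20.5; its screw ends at x -136.
- jaw_mouth (a point): Middle of the jaws' grip, pliers (38, 2, 50). Jaw pads: x 26 to 50, z 38 to 62. Fixed pad's face y -2, jaw's back y -20. Moving jaw x 6 to 50, 14 thick, pad face y 6 locked; open it is turned 0.21 rad about the hinge: face y 12 at x 26, 17 at x 50. A bracket's foot lies 20 mm under the moving jaw, so it cannot go straight up: lift 2 to 12 mm, slide out along +x by 35 mm or more; put in likewise.
- handle (a joint): Moving handle against moving jaw, rad: -0.03 to 0.01 locked over centre (locked means under 0.03), dead centre at 0.07, sprung open 0.65. To close with a bracket in the jaws: 4 to 7 N at handle_pad down to 0.2, then up to 15 to 20 N until about 0.15, where it snaps over and stays locked by itself. It then clamps the bracket with 60 to 100 N, having pushed it against the fixed jaw.
- release_lever (a joint): Release lever pivoted in the moving handle, rad: 0 at rest (sprung back to it), 0.22 pulled up to the handle (stop). At about 0.1 to 0.15 it has pushed the toggle link over dead centre and the handle springs open by itself. Takes 2 to 3 N at the tail.
- lever_tail (a point): Middle of the release lever's tail, pliers (-156, 8.5, 50) when locked; 6 mm thick in y, 14 tall, ends at x -172, free space below. A finger fits in on its -y side, the fixed handle and screw end before it (x -136). Pull it towards pliers +y, i.e. up to the moving handle (12 to 14 mm): pinch lever and handle together and draw them on by 40 to 50 mm, or hook the lever alone.
- handle_tail (a point): Middle of the moving handle near its end, pliers (-156, 35, 50) when locked; 12 mm thick, 16 tall. Lever's inner face to handle's outer face: 36 mm, 23 when pinched. When the pliers spring open this point swings about 65 mm towards +y.
- squeeze_mid (a point): Fixed point mid-way between the outer faces of the two handles as locked (41 mm apart here), pliers (-52, 0, 50): squeeze here along pliers y. Open, they measure about 60 mm over the outer faces, up to 66 over a 22 mm wide pad, from y -20.5 (fixed) to y 45. Free space below them down to the base plate (z 10); let the fingers reach below z 42.
- handle_pad (a point): Point on the moving handle's outer (+y) face where to squeeze: pliers (-52, 21, 50) locked, about (-50, 39, 50) open (the handle then slants by 0.43 rad).
- finished_mid (a point): Drilled L-shaped copper bracket (0.36 kg), at the start locked in the jaws, axes parallel to the pliers', on the base plate at pliers x 38 to 46, y 2. Upright plate 45 wide (own x), 8 thick (own y), 80 tall; foot 8 thick, at the bottom, from the plate to 40 mm along own +y. This point: middle of the plate, 40 mm above the underside. Jaws reach z 62, its top is at z 90: grip the top 24 mm.
- blank_mid (a point): Undrilled bracket, same shape, size, mass and axes, standing on its foot on the bench; this point is the middle of its upright plate, 40 mm above the underside.
- blank_toe (a point): End of the undrilled bracket's foot, 40 mm along its own +y from the plate's middle plane, 4 mm up.
- tray: Yellow open tray, 200 (own x) x 140 (own y) x 32 mm tall, walls and floor 4 mm; heavy, it stays. Origin: centre of its underside. The +x half holds an earlier bracket; the -x half is free.
- earlier_mid (a point): Earlier drilled bracket standing in the tray at about tray x +50 to +62, y -25 to -5 mm, same shape and axes, this point 40 mm above its underside. Bystander, leave alone.
- can_a_mid (a point): Black capacitor can, 50 diameter x 85 tall (terminals to 90), standing close to the undrilled bracket, at its own +x edge; this point is its centre, 42 mm up. Bystander, leave alone.
- can_b_mid (a point): The same kind of can, standing beyond the tray's +x end; centre, 42 mm up. Bystander, leave alone.
- zbar_mid (a point): Small Z-shaped copper bar, 30 wide x 48 tall, 40 mm deep over its feet, near the undrilled bracket's own -x edge; point 22 mm up. Bystander, leave alone.
- strip_mid (a point): Flat copper strip 150 x 25 x 5 mm lying on the bench beyond the pliers; its centre. Bystander, leave alone.
- driver_grip (a point): Screwdriver 190 mm long lying beyond the pliers; on its handle. Bystander, leave alone.
- spanner_grip (a point): Spanner 160 mm long lying on the robot's side of the pliers; on its shaft. Bystander, leave alone.
- module_mid (a point): Cream power module, 80 x 34 x 30 mm, on the robot's side of the pliers; its centre. Bystander, leave alone.
- jar_mid (a point): Glass screw jar with a steel lid, 40 diameter x 58 tall, standing off the corner of the base plate near the jaws' tip (about pliers x 105 to 115, y -50 to -36); centre, 29 mm up. Bystander, leave alone.
Things that resemble listed ones, but are neither listed nor needed, are in the scene too. Leave any blue or red look-alike of the part that bears blank_mid alone.

How it is judged:
By the outcome, as a careful person would: the job done as asked, in the order asked, and still so for the second after the job is handed in, with the robot touching nothing.
It also fails if it takes over 69 s, if anything falls off the work surface, if the arm or the gripper's body presses on something with over 40 N, if the wrist force passes 120 N, or if a joint passes its speed limit or range.

### The arm

A 6-joint arm with a two-finger parallel gripper is mounted at the origin on the work surface. World frame = base frame: x ahead of the robot, y to its left, z up, the work surface at z = 0. Lengths are in m, angles in rad, forces in N, time in s.
With the tool pointing down it reaches from about 0.3 to 0.85 m from the base axis. Payload 5.4 kg.
Tool frame: the origin (TCP) lies at the very end of the fingers, on their centre line; the grasp point (between the pads) lies robot.grasp_offset behind it (robot.grasp_offset is the distance from the TCP to the grasp point, in m); z points along the fingers, y is the direction in which the jaws open and shut (so a half turn about z gives the same grasp; the last joint's range is limited). The gripper opens to 85 mm and grips with 20 to 120 N. Pads are 22 mm wide; open, the fingers measure 114 mm over their backs; the gripper's body (76 mm by 85 mm) begins 54 mm behind the grasp point. The pads swing forward as they close: fully open they stand 13 mm farther back than shut.
Start: joints at [0.99, 0.158, 1.597, -0, 1.386, -0.21], TCP at [0.208, 0.536, 0.198] pointing down, gripper open.
Joint ranges: [-2.91, 2.91], [-0.94, 2.29], [0.18, 2.7], [-1.29, 4.43], [0.17, 2.64], [-3, 3]. Speed limits (rad/s): [2.57, 2.57, 3.14, 3.14, 3.14, 3.14].

### API

Orientations are given as a 3x3 rotation matrix whose columns are the frame's x, y, z axes.
In Python, from plant import monitor, vision, workorder, robot gives the robot as it stands. The module is installed in compiled form; this text tells all that it offers.
- The arm moves only by the tool step_arm, never from a script. Its argument "increments" is a list of rows, each a list of 7 numbers: the finger opening in cm, from 0 to 8.54, then the shift along the tool's x, y, z in cm, then the turn, a rotation vector about the tool's x, y, z in rad. In form: [[hand, tx, ty, tz, rx, ry, rz], ...]. A call has 1 to 10 rows; each row shifts and turns the commanded pose from where the row before left it, along the tool's axes as they then stand; what a row does not reach is not made up. A row lasts 1/12 s, in which the tool goes at most 41.7 mm and 7.16 degrees, less where a joint would pass 70% of its speed; a pose out of reach is approached as far as the arm can. A call is refused whole if a number of a shift passes 4.17 or a number of a turn 0.125, either way. A call with a gripper value outside its range is refused whole. The fingers move at their own pace and stop on an object; "grip_force" is the grip in N (left out, the last holds). Time passes only in rows, so rows that do not move let the fingers close. It gives the time, the measured TCP pose, the force and the opening at its end, in the units of the state.
- monitor.observe(): the state, without advancing time (a new reading comes with each control period).
- vision.grab_frame(name): name is "scene" or "side" or "wrist"; returns a dict with "image" (480x640x3 uint8, blue, green, red), "vfov" (degrees; the focal length in pixels is half the picture's height over the tangent of half this angle, whatever the lens; pixels are square), "cx", "cy" (the principal point, pixels), "D" ([k1, k2, p1, p2, k3] as OpenCV has them; the pictures are not rectified), "R" (3x3) and "t" (3): a world point X has camera coordinates R X + t. Camera axes: x right, y down, z forward; pixel columns grow to the right and rows downward; lengths in m; the calibration is good to about 2 mm. A picture is of the moment at which its call begins. There is no depth.
- workorder.sign_off(): hands the job in, once; it reports no verdict.
The state is a dict: "time_s": time; "joint_positions": joint angles; "qd": joint speeds; "joint_efforts": joint torques, N m; "ee_pos": TCP position; "orientation": TCP orientation; "ft_force": force on the tool from outside, world axes, zero at the start; "wrist_torque": the same for the moment, N m; "opening": finger opening in m.
Only numpy, scipy, OpenCV 4.12 (cv2) and the standard library are available. Lean on these libraries where they do the work, as an engineer would, in place of code of your own. Each camera call takes 0.05 s, during which the arm holds its last target. There are 200 camera calls.

## Working session

There is one attempt and no reset: what is moved stays moved. The work goes in short steps, Python scripts to look and compute and a tool call to move; the robot and the scene stay as the last step left them, time stands still between calls to the robot, and variables do not carry over. Pictures are saved under pics/ and viewed, about 8 in all and at most 12, crops included, and the job is handed in when it is done.

Besides the shell and the picture viewer there is one more tool, called after "Emit:" as name([rows], argument=value, ...), one row to a line, values as JSON. step_arm: Moves the arm, as the interface text tells. Its arguments: {"type":"object","properties":{"increments":{"type":"array"},"grip_force":{"type":"number"}},"required":["increments"]}

```bash
mkdir -p pics; ls
python3 - <<'E'
from plant import monitor, vision, workorder, robot
import cv2,numpy as np
s=monitor.observe()
for k,v in s.items(): print(k,np.round(v,4).tolist())
print(robot.grasp_offset)
for n in ["scene","side"]:
    f=vision.grab_frame(n); cv2.imwrite(f"pics/{n}0.png",f["image"])
    import pickle; pickle.dump(f,open(f"pics/{n}0.pkl","wb"))
    print(n,f["vfov"],f["cx"],f["cy"],f["D"],np.round(f["R"],3).tolist(),np.round(f["t"],3), "cam",np.round(-np.array(f["R"]).T@f["t"],3))
E
```

```text
pics
time_s 0.0
joint_positions [0.9899, 0.159, 1.5983, 0.0, 1.3862, -0.2101]
qd [-0.0007, 0.0004, 0.0012, -0.001, -0.002, 0.0007]
joint_efforts [-0.0011, -39.6004, -33.1428, -0.0004, 0.0086, 0.0]
ee_pos [0.208, 0.5354, 0.1969]
orientation [[-0.932, 0.3623, -0.001], [0.3623, 0.932, -0.0016], [0.0004, -0.0018, -1.0]]
ft_force [-0.6878, -1.1771, -0.7268]
wrist_torque [0.0265, 0.0255, -0.037]
opening 0.0856
0.0187
scene 43.017339168241676 320.5601906494089 237.2292488479266 [-0.20042226  0.          0.          0.          0.        ] [[-0.485, 0.875, -0.016], [0.71, 0.383, -0.591], [-0.511, -0.298, -0.806]] [ 0.27  -0.372  1.691] cam [1.259 0.409 1.148]
side 43.58400858321192 330.7121991078663 233.07497951773175 [0.04206695 0.         0.         0.         0.        ] [[0.926, -0.379, 0.003], [-0.221, -0.545, -0.809], [0.308, 0.748, -0.588]] [-0.508  0.171  1.298] cam [ 0.108 -1.07   0.902]
```

View pics/scene0.png

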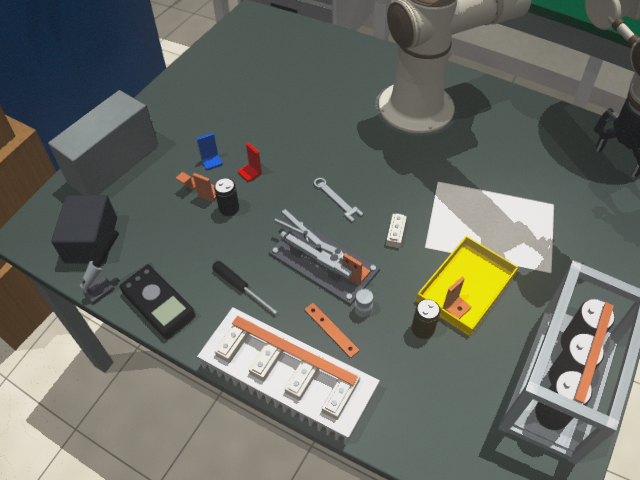

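View pics/side0.png

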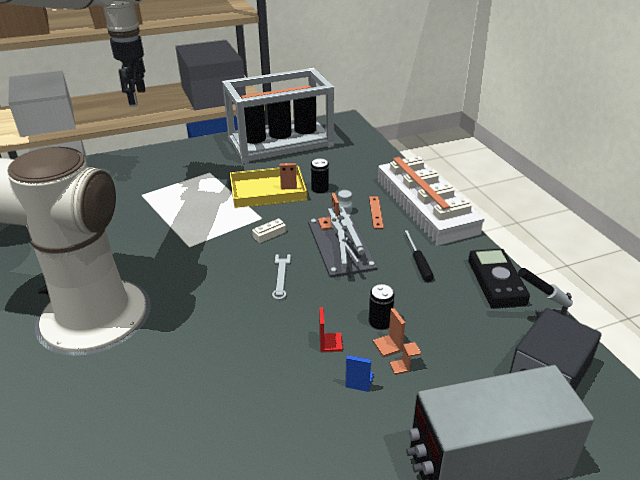

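```bash
cat > h.py <<'E'
import cv2,numpy as np,pickle
def crop(img,x0,y0,w,h,s):
    c=cv2.resize(img[y0:y0+h,x0:x0+w],None,fx=s,fy=s,interpolation=cv2.INTER_CUBIC)
    for x in range((x0+9)//10*10,x0+w,10):
        X=int((x-x0+.5)*s);cv2.line(c,(X,0),(X,6),(255,255,255),1);cv2.putText(c,str(x),(X-10,16),0,.32,(255,255,255),1)
    for y in range((y0+9)//10*10,y0+h,10):
        Y=int((y-y0+.5)*s);cv2.line(c,(0,Y),(6,Y),(255,255,255),1);cv2.putText(c,str(y),(8,Y+4),0,.32,(255,255,255),1)
    return c
def K(f):
    F=240/np.tan(np.radians(f["vfov"])/2);return np.array([[F,0,f["cx"]],[0,F,f["cy"]],[0,0,1]])
def ray(f,p):
    u=cv2.undistortPoints(np.array([[p]],float),K(f),np.array(f["D"]))[0,0]
    R=np.array(f["R"]);return -R.T@f["t"],R.T@np.array([u[0],u[1],1])
def onz(f,p,z):
    c,d=ray(f,p);return c+d*(z-c[2])/d[2]
def tri(fs,ps):
    A=np.zeros((3,3));b=np.zeros(3)
    for f,p in zip(fs,ps):
        c,d=ray(f,p);d/=np.linalg.norm(d);M=np.eye(3)-np.outer(d,d);A+=M;b+=M@c
    return np.linalg.solve(A,b)
def proj(f,X):
    return cv2.projectPoints(np.array(X,float).reshape(-1,3),cv2.Rodrigues(np.array(f["R"]))[0],np.array(f["t"],float),K(f),np.array(f["D"]))[0][:,0]
def load(n): return pickle.load(open(f"pics/{n}.pkl","rb"))
E
python3 - <<'E'
from h import *
s=load("scene0")["image"];d=load("side0")["image"]
cv2.imwrite("pics/A.png",crop(s,258,200,140,105,5.7))
b=np.zeros((600,800,3),np.uint8)
def put(c,x,y): b[y:y+c.shape[0],x:x+c.shape[1]]=c
put(crop(d,300,180,88,110,4.5),0,0);put(crop(d,335,280,88,110,4.5),400,0)
cv2.imwrite("pics/B.png",b)
b[:]=0
put(crop(s,170,128,100,95,4),0,0);put(crop(s,412,235,112,100,3.5),405,0)
put(crop(d,225,155,110,55,3.6),0,390)
cv2.imwrite("pics/C.png",b)
E
```

```text
(no output)
```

View pics/A.png

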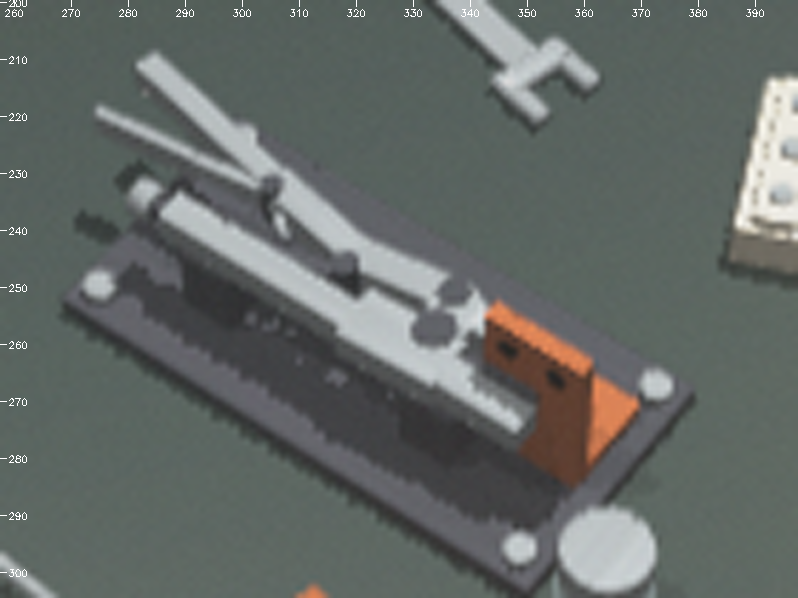

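View pics/B.png

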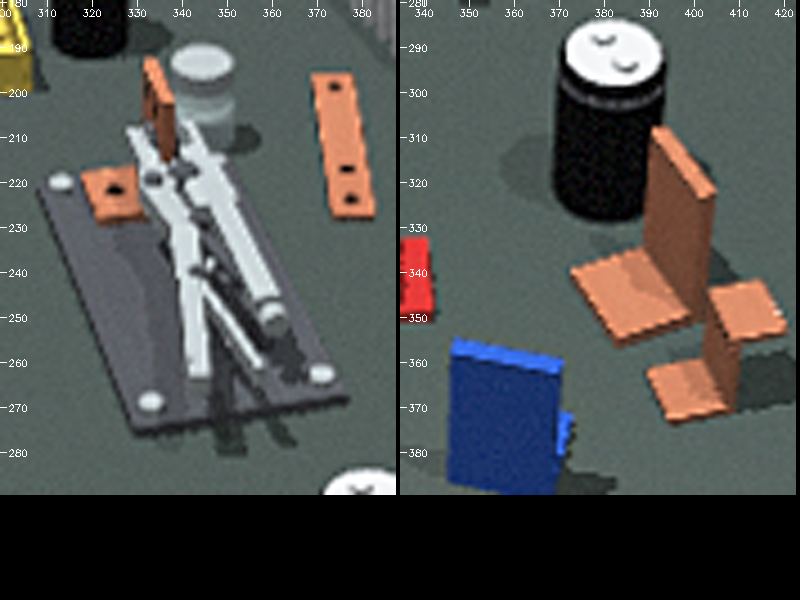

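View pics/C.png

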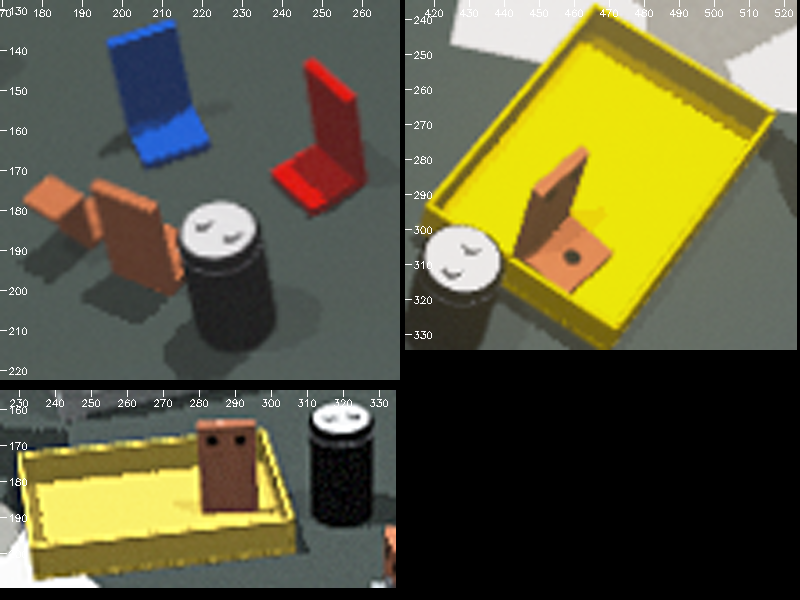

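```bash
cat > fit.py <<'E'
from h import *
from scipy.optimize import least_squares
S,D=load("scene0"),load("side0")
def fit(pts,x0,par=lambda q,L:L):
    def w(q,L):
        L=np.array(par(q,L),float)/1000;c,s=np.cos(q[2]),np.sin(q[2])
        return np.c_[q[0]+c*L[:,0]-s*L[:,1],q[1]+s*L[:,0]+c*L[:,1],L[:,2]]
    def res(q):
        return np.concatenate([(proj(f,w(q,[p[0] for p in P]))-[p[1] for p in P]).ravel() for f,P in pts])
    r=least_squares(res,x0,loss="soft_l1");print("res",np.round(res(r.x).reshape(-1,2),1).tolist());print("FIT",np.round(r.x,4));return r.x
def start(f,p,z): return onz(f,p,z)[:2]
pl=[(S,[((-150,-50,10),(269,252)),((80,66,10),(379.2,269.3)),((80,-50,10),(350,302))]),
(D,[((80,66,10),(308,221.8)),((-150,66,10),(329.5,275)),((-150,-50,10),(377,268))])]
a=onz(S,(269,252),.01);b=onz(S,(350,302),.01);print(a,b,np.linalg.norm(a-b))
yaw=np.arctan2(*(b-a)[1::-1])
fit(pl,[*((a+b)/2)[:2],yaw])
br=[(S,[((-22.5,-4,90),(342.9,254.9)),((-22.5,4,90),(345.2,252)),((22.5,4,90),(361.5,262.8)),((22.5,-4,90),(361,265.5)),((22.5,-4,10),(358.2,284.6)),((22.5,40,18),(369.8,270.2))]),
(D,[((22.5,4,90),(331.3,193.3)),((22.5,-4,90),(334.2,192.2)),((-22.5,-4,90),(338.4,201.3)),((22.5,40,18),(317.7,217.7)),((-22.5,40,18),(321.3,228.8))])]
fit(br,[*onz(S,(352,259),.09)[:2],yaw])
bl=[(S,[((-22.5,-4,80),(192.5,173)),((-22.5,4,80),(195.3,172)),((22.5,4,80),(209.5,179)),((22.5,-4,80),(208.3,180.3)),((-22.5,-4,0),(197,195)),((22.5,-4,0),(211.3,200.8))]),
(D,[((22.5,4,80),(390.5,308.4)),((-22.5,4,80),(401.2,323.3)),((-22.5,-4,80),(404.3,321.3)),((22.5,40,8),(372.7,339.5)),((-22.5,40,8),(382.7,355.7)),((-22.5,4,8),(399,350.2))])]
fit(bl,[*onz(S,(201,176),.08)[:2],yaw])
tr=[(S,[((-100,-70,32),(466.4,235.9)),((100,-70,32),(417.2,293.6)),((100,70,32),(470.6,328.2)),((-100,70,32),(517.5,267.4))]),
(D,[((-100,-70,32),(234.2,199)),((100,-70,32),(306,191)),((100,70,32),(298.1,165.6)),((-100,70,32),(230,172))])]
fit(tr,[*onz(S,(467,282),.03)[:2],0.8])
for n,ps in dict(can_a=((224.2,184.7),(381.9,291.3)),can_b=((428,310.2),(319.5,161.5)),jar=((364,295.8),(344.4,192.8)),module=((398,222),(268,226)),ear=((458.5,278),(288,167))).items():
    print(n,tri([S,D],ps).round(4))
print("zbar",onz(S,(184,172),.048),onz(D,(335+360/4.5,280+305/4.5),.048)); print("earlier foot etc")
E
python3 fit.py
```

```text
[ 0.63046491 -0.09409359  0.01      ] [0.65911821 0.12897796 0.01      ] 0.22490426626203805
res [[-1.0, -2.2], [0.7, -3.3], [-0.3, -0.0], [0.3, -2.8], [-0.0, -1.0], [0.4, -1.6]]
FIT [0.5985 0.0564 1.4267]
res [[-0.1, -1.0], [-0.1, -0.6], [0.9, -0.8], [-0.8, -1.0], [0.6, 0.1], [0.7, -0.9], [0.5, -1.4], [0.6, -0.7], [0.9, -0.4], [0.5, -0.5], [0.9, -1.9]]
FIT [0.6038 0.1042 1.4232]
res [[-0.2, -0.0], [-1.1, -1.2], [-0.1, -2.0], [-0.8, -1.0], [1.0, -0.5], [1.4, 0.0], [0.0, -0.2], [0.3, -0.3], [0.8, 0.6], [0.0, -0.5], [0.2, -1.4], [-0.1, -1.2]]
FIT [ 0.557  -0.3258  1.5872]
res [[-0.4, -1.9], [-0.7, -1.7], [0.8, 0.1], [0.7, -1.4], [-0.4, -2.0], [1.5, -1.4], [1.6, -0.9], [0.6, -0.9]]
FIT [ 0.4966  0.3365 -0.1937]
can_a [ 0.5576 -0.2555  0.0834]
can_b [0.6377 0.2949 0.0823]
jar [0.6544 0.1598 0.0554]
module [0.429  0.1321 0.0286]
ear [0.544  0.3165 0.0786]
zbar [ 0.54741929 -0.39158157  0.048     ] [ 0.56346311 -0.38924211  0.048     ]
earlier foot etc
```

Emit:
step_arm([
  [8.5,0,0,0,0,0,0.124],
  [8.5,0,0,0,0,0,0.124],
  [8.5,0,0,0,0,0,0.124],
  [8.5,0,0,0,0,0,0.124],
  [8.5,0,0,0,0,0,0.124],
  [8.5,0,0,0,0,0,0.124],
  [8.5,0,0,0,0,0,0.124],
  [8.5,0,0,0,0,0,0.124],
  [8.5,0,0,0,0,0,0.124],
  [8.5,0,0,0,0,0,0.124],
], grip_force=40)

```text
time_s: 0.93
ee_pos: [0.2082, 0.5356, 0.1973]
orientation: [[0.046, 0.999, -0.001], [0.999, -0.046, -0.001], [-0.001, -0.001, -1.0]]
ft_force: [0.5, -0.2, 0.3]
opening: 0.0851
```

Emit:
step_arm([
  [7,0,0,0,0,0,0.104],
  [7,-3.2,2.4,0,0,0,0],
  [7,-3.2,2.4,0,0,0,0],
  [7,-3.2,2.4,0,0,0,0],
  [7,-3.2,2.4,0,0,0,0],
  [7,-3.2,2.4,0,0,0,0],
  [7,-3.2,2.4,0,0,0,0],
  [7,-3.2,2.4,0,0,0,0],
  [7,-3.2,2.4,0,0,0,0],
  [7,-3.2,2.4,0,0,0,0],
])

```text
time_s: 1.77
ee_pos: [0.381, 0.2181, 0.1977]
orientation: [[0.143, 0.99, -0.0], [0.99, -0.143, 0.0], [0.0, -0.0, -1.0]]
ft_force: [1.5, 1.1, -0.1]
opening: 0.0703
```

Emit:
step_arm([
  [7,-3.2,2.4,0,0,0,0],
  [7,-3.2,2.4,0,0,0,0],
  [7,-3.2,2.4,0,0,0,0],
  [7,-3.2,2.4,0,0,0,0],
  [7,-3.2,2.4,0,0,0,0],
  [7,0,0,0,0,0,0],
])

```text
time_s: 2.27
ee_pos: [0.4788, 0.0386, 0.1977]
orientation: [[0.15, 0.989, 0.001], [0.989, -0.15, -0.003], [-0.002, 0.001, -1.0]]
ft_force: [-1.1, 0.9, 0.9]
opening: 0.0699
```

```bash
cat > snap.py <<'E'
import sys
from plant import monitor,vision
from h import *
for n in sys.argv[2:]:
    f=vision.grab_frame(n); pickle.dump(f,open(f"pics/{n}{sys.argv[1]}.pkl","wb")); cv2.imwrite(f"pics/{n}{sys.argv[1]}.png",f["image"])
s=monitor.observe()
for k in ["time_s","joint_positions","ee_pos","orientation","ft_force","opening"]: print(k,np.round(s[k],4).tolist())
E
python3 snap.py 1 wrist
```

```text
time_s 2.3167
joint_positions [-0.1659, -0.0942, 1.8566, -0.0004, 1.3798, -0.0165]
ee_pos [0.4774, 0.0415, 0.1975]
orientation [[0.1487, 0.9889, -0.0008], [0.9889, -0.1487, -0.0003], [-0.0004, -0.0007, -1.0]]
ft_force [0.6547, 0.1343, 0.5695]
opening 0.0697
```

View pics/wrist1.png

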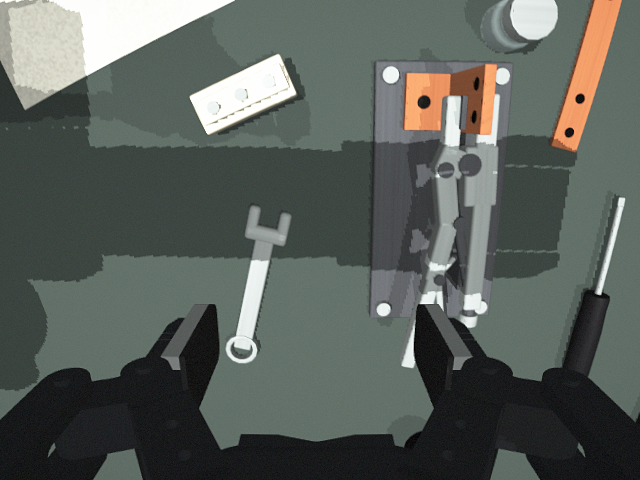

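```bash
cat > f2.py <<'E'
from fit import *
print("----")
W=load("wrist1")
pw=[(W,[((80,66,10),(375,61)),((80,-50,10),(511.5,64.5)),((-150,66,10),(370,315))])]
fit(pw,[.6,.056,1.426])
fit([(S,[((-22.5,-4,90),(0,0))])][:0]+[(W,[((22.5,4,18),(406,73)),((22.5,40,18),(406,73))][1:]+[((-22.5,40,18),(404.5,129)),((-22.5,-4,90),(491.5,134)),((22.5,-4,90),(497,65.5))])],[.604,.104,1.424])
print(np.round(proj(W,[[.604,.104,.09]]),1),"wristcam",-np.array(W["R"]).T@W["t"], W["vfov"],W["D"])
for n,ps in dict(jar=(534,17),sp=(242,349)).items(): print(n,onz(W,ps,.058 if n=="jar" else 0))
E
python3 f2.py | sed -n '/----/,$p'
python3 - <<'E'
import sys; sys.path.insert(0,'.')
import os; os.chdir('.')
from h import *
b=np.zeros((600,800,3),np.uint8);w=load("wrist1")["image"]
c=crop(w,365,52,160,105,4.2);b[:c.shape[0],:c.shape[1]]=c[:600,:800]
c=crop(w,365,285,150,38,4.0);b[445:445+c.shape[0],:c.shape[1]]=c
cv2.imwrite("pics/E.png",b)
E
```

```text
----
res [[-0.3, 0.2], [1.8, -1.6], [-0.6, 4.1]]
FIT [0.5967 0.0581 1.4333]
res [[0.8, -0.1], [-0.1, 1.0], [-0.4, 0.4], [-0.0, -1.6]]
FIT [0.6017 0.1048 1.4195]
[[491.6 100.3]] wristcam [0.48802098 0.10930137 0.37469179] 59.06672622367849 [-0.0967564  0.         0.         0.         0.       ]
jar [0.65260051 0.1577536  0.058     ]
sp [ 0.38089354 -0.10061105  0.        ]
```

View pics/E.png

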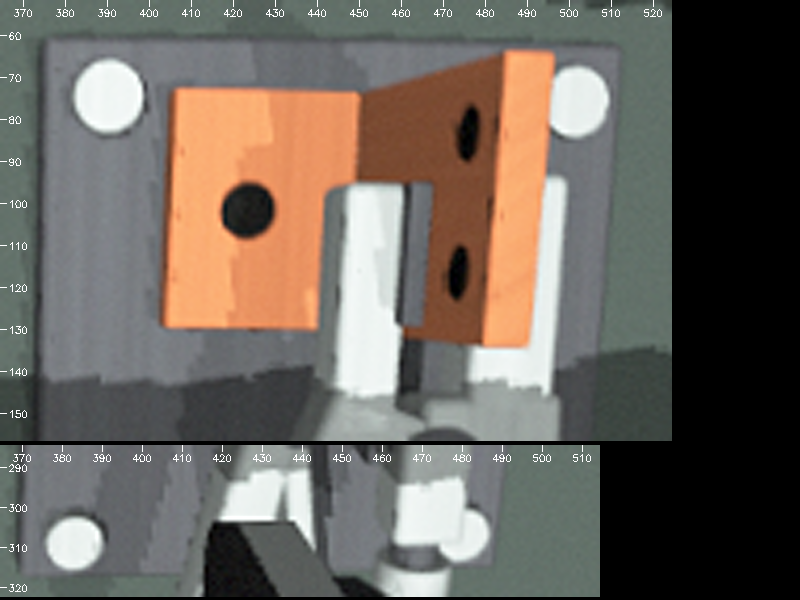

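```bash
cat > f3.py <<'E'
from fit import *
print("----")
W=load("wrist1")
fit([(W,[((80,66,10),(374.7,60.3)),((80,-50,10),(512.1,62.7)),((-150,66,10),(369.5,317)),((-150,-50,10),(487,314.5))])],[.6,.056,1.426])
fit([(W,[((22.5,40,18),(405.9,72.5)),((-22.5,40,18),(403.1,129.4)),((22.5,4,90),(484.7,63.4)),((22.5,-4,90),(496.6,63.9)),((-22.5,-4,90),(490.7,134.1)),((-22.5,4,90),(479.7,134.1))])],[.604,.104,1.424])
E
python3 f3.py | sed -n '/----/,$p'
```

```text
----
res [[-0.5, -0.4], [0.8, -0.8], [-0.9, 1.2], [0.8, 1.1]]
FIT [0.5963 0.0591 1.4317]
res [[0.6, 0.1], [0.8, 0.3], [-0.1, -0.2], [-0.1, -0.2], [-0.2, 0.1], [-0.8, -0.2]]
FIT [0.6014 0.105  1.4173]
```

Emit:
step_arm([
  [7,-3.06,2.13,0,0,0,0],
  [7,-3.06,2.13,0,0,0,0],
  [7,-3.06,2.13,0,0,0,0],
  [7,-3.07,2.14,0,0,0,0],
  [7,0,0,3,0,0,0],
  [7,0,0,3,0,0,0],
  [7,0,0,3,0,0,0],
  [7,0,0,2.5,0,0,0],
  [7,0,0,0,0,0,0],
], grip_force=30)

```text
time_s: 3.07
ee_pos: [0.5385, -0.086, 0.0767]
orientation: [[0.142, 0.99, -0.011], [0.99, -0.142, 0.005], [0.003, -0.012, -1.0]]
ft_force: [-1.4, 1.5, -1.3]
opening: 0.0694
```

```bash
python3 snap.py 2 wrist
```

```text
time_s 3.1167
joint_positions [-0.3803, 0.216, 1.7766, 0.0003, 1.1566, -0.2375]
ee_pos [0.5405, -0.0868, 0.0799]
orientation [[0.1424, 0.9898, -0.007], [0.9898, -0.1424, 0.0031], [0.0021, -0.0074, -1.0]]
ft_force [-0.157, 0.1913, -0.0158]
opening 0.0702
```

View pics/wrist2.png

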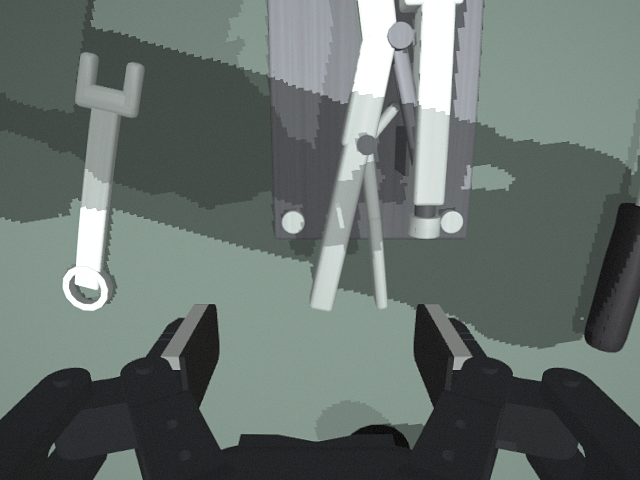

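Run:
```python
from h import *
W=load("wrist2")
c,s=np.cos(1.425),np.sin(1.425)
for p,z in [((381,307),.057),((322,308),.058),((292,222),.012),((451,222),.012),((424,235),.05),((274,237),.01),((466,237),.01)]:
    X=onz(W,p,z);d=X[:2]-[.597,.0585];print(p,X.round(4),"pl",(np.array([c*d[0]+s*d[1],-s*d[0]+c*d[1]])*1000).round(1))
T=np.array([.5405,-.0868]);d=T-[.597,.0585];print("tcp",c*d[0]+s*d[1],-s*d[0]+c*d[1])
```

```text
(381, 307) [ 0.5664 -0.1116  0.057 ] pl [-172.8    5.6]
(322, 308) [ 0.5367 -0.1075  0.058 ] pl [-173.    35.6]
(292, 222) [ 0.524  -0.0717  0.012 ] pl [-139.4   53.3]
(451, 222) [ 0.6169 -0.0848  0.012 ] pl [-138.9  -40.6]
(424, 235) [ 0.5923 -0.0789  0.05  ] pl [-136.6  -15.4]
(274, 237) [ 0.5116 -0.0797  0.01  ] pl [-149.2   64.4]
(466, 237) [ 0.6261 -0.096   0.01  ] pl [-148.6  -51.2]
tcp -0.15196678385068954 0.03479132946694928
```

Emit:
step_arm([
  [7,0,0,0,0,0,0],
  [7,0,0,1.8,0,0,0],
  [7,0,0,1.8,0,0,0],
  [7,0,0,1.6,0,0,0],
  [7,0,0,0,0,0,0],
  [7,0,0,0,0,0,0],
])

```text
time_s: 3.62
ee_pos: [0.5444, -0.0891, 0.0325]
orientation: [[0.143, 0.99, 0.002], [0.99, -0.143, -0.001], [-0.0, 0.002, -1.0]]
ft_force: [-0.4, -0.4, 0.6]
opening: 0.0699
```

Emit:
step_arm([
  [5.5,0,0,0,0,0,0],
  [4.5,0,0,0,0,0,0],
  [3.5,0,0,0,0,0,0],
  [2.8,0,0,0,0,0,0],
  [2.2,0,0,0,0,0,0],
  [2.2,0,0,0,0,0,0],
  [2.2,0,0,0,0,0,0],
])

```text
time_s: 4.2
ee_pos: [0.5435, -0.0892, 0.031]
orientation: [[0.144, 0.99, 0.0], [0.99, -0.144, -0.0], [-0.0, 0.0, -1.0]]
ft_force: [-0.1, -0.4, -0.2]
opening: 0.0216
```

Emit:
step_arm([
  [2,0.1,-0.6,0,0,0,0.03],
  [2,0.1,-0.6,0,0,0,0.03],
  [2,0.15,-0.6,0,0,0,0.03],
  [2,0.15,-0.6,0,0,0,0.03],
  [2,0.2,-0.6,0,0,0,0.03],
  [2,0.2,-0.6,0,0,0,0.03],
  [2,0.2,-0.6,0,0,0,0.03],
  [2,0.2,-0.6,0,0,0,0.03],
  [2,0,0,0,0,0,0],
])

```text
time_s: 4.95
ee_pos: [0.4994, -0.0641, 0.0306]
orientation: [[0.375, 0.927, -0.001], [0.927, -0.375, 0.001], [0.0, -0.001, -1.0]]
ft_force: [-0.4, 1.0, -0.5]
opening: 0.0203
```

Emit:
step_arm([
  [3.5,0,0,0,0,0,0],
  [5.5,0,0,0,0,0,0],
  [7.5,0,0,0,0,0,0],
  [8.5,0,0,0,0,0,0],
  [8.5,0,0,0,0,0,0],
])

```text
time_s: 5.37
ee_pos: [0.5007, -0.065, 0.031]
orientation: [[0.375, 0.927, 0.0], [0.927, -0.375, -0.0], [-0.0, 0.0, -1.0]]
ft_force: [0.7, -0.1, -0.4]
opening: 0.0789
```

```bash
python3 snap.py 3 scene wrist
python3 - <<'E'
from h import *
b=np.zeros((600,800,3),np.uint8)
c=crop(load("scene3")["image"],258,190,140,115,3.4);b[:c.shape[0],:c.shape[1]]=c
c=cv2.resize(load("wrist3")["image"],(320,240));b[:240,480:]=c
cv2.imwrite("pics/F.png",b[:400])
E
```

```text
time_s 5.4667
joint_positions [-0.3688, 0.1812, 1.9293, 0.0, 1.031, 0.0151]
ee_pos [0.5005, -0.0649, 0.0309]
orientation [[0.3746, 0.9272, 0.0001], [0.9272, -0.3746, -0.0], [0.0, 0.0001, -1.0]]
ft_force [0.4063, -0.6786, 0.098]
opening 0.0849
```

View pics/F.png

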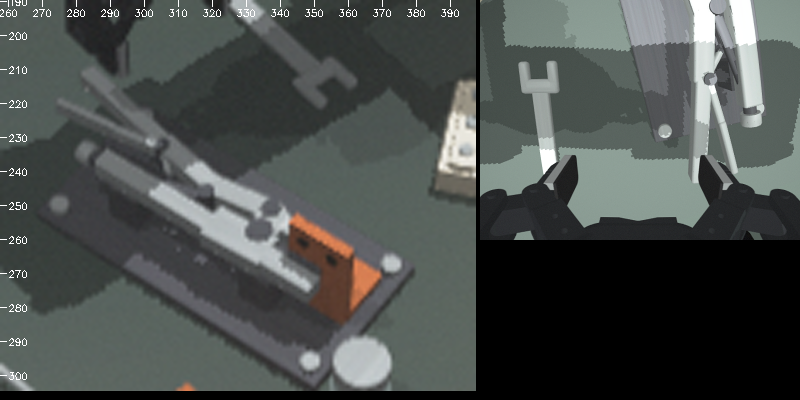

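Run:
```python
from h import *
W=load("wrist2");R=np.array(W["R"]);print(R.round(3).tolist(), (R@[.5405,-.0868,.0799]+W["t"]).round(4))
T=np.array([.5405,-.0868,.0799]);tx=np.array([.1424,.9898,0]);ty=np.array([.9898,-.1424,0]);tz=np.array([0,0,-1.])
for back in (0,.008,.015,.02,.03):
  for w in (.011,-.011):
    print(back,w,proj(W,[T+s*.0351*ty+w*tx-back*tz for s in(1,-1)]).round(0).tolist())
for n,Tn in (("side0",[.208,.5354,.1969]),("scene3",[.5005,-.0649,.0309])): print(n,proj(load(n),[Tn]).round(1))
S=load("scene3");ty=np.array([.9272,-.3746,0]);tx=np.array([.3746,.9272,0]);T=np.array([.5005,-.0649,.0309])
for b in(0,.013): print(b,proj(S,[T+ty*s*.0425+tx*w-b*tz for s in(1,-1) for w in (-.011,.011)]).round(1).tolist())
d=load("side0")["image"]
cv2.imwrite("pics/G.png",np.hstack([crop(S["image"],258,150,80,100,5),crop(d,90,20,70,100,5)]))
```

```text
[[0.99, -0.144, -0.012], [-0.135, -0.951, 0.277], [-0.051, -0.273, -0.961]] [0.0036 0.0197 0.187 ]
0 0.011 [[405.0, 262.0], [244.0, 262.0]]
0 -0.011 [[402.0, 309.0], [246.0, 308.0]]
0.008 0.011 [[408.0, 269.0], [240.0, 268.0]]
0.008 -0.011 [[405.0, 316.0], [243.0, 316.0]]
0.015 0.011 [[412.0, 274.0], [237.0, 274.0]]
0.015 -0.011 [[408.0, 324.0], [240.0, 323.0]]
0.02 0.011 [[414.0, 279.0], [235.0, 279.0]]
0.02 -0.011 [[411.0, 330.0], [238.0, 329.0]]
0.03 0.011 [[420.0, 289.0], [230.0, 288.0]]
0.03 -0.011 [[416.0, 342.0], [233.0, 341.0]]
side0 [[141.  113.4]]
scene3 [[308.  211.8]]
0 [[290.8, 218.1], [296.5, 223.8], [319.1, 200.1], [324.9, 205.6]]
0.013 [[290.5, 214.6], [296.2, 220.4], [319.0, 196.6], [324.9, 202.2]]
```

View pics/G.png

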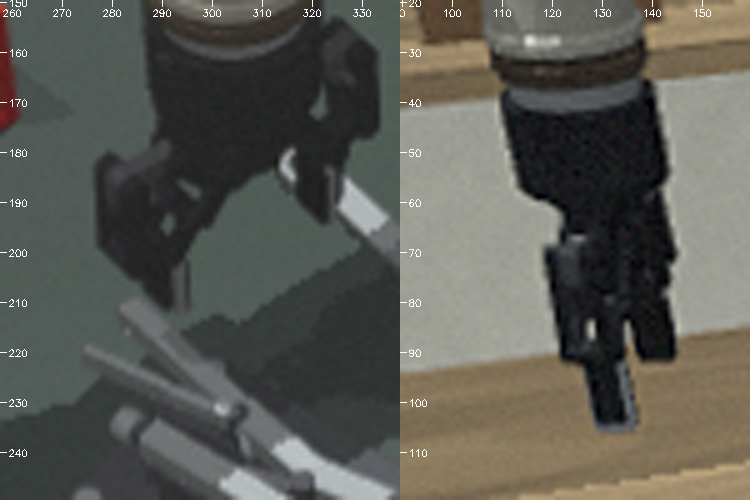

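Emit:
step_arm([
  [8.5,0,0,-4,0,0,0],
  [8.5,0,0,-4,0,0,0],
  [4,-0.3,0,0,0,0,-0.12],
  [2,0,-0.2,0,0,0,-0.12],
  [0,0,0,0,0,0,0],
  [0,0,0,0,0,0,0],
  [0,0,0,0,0,0,0],
  [0,0,0,0,0,0,0],
  [0,0,0,0,0,0,0],
])

```text
time_s: 6.22
ee_pos: [0.4971, -0.067, 0.1104]
orientation: [[0.145, 0.989, -0.001], [0.989, -0.145, 0.0], [0.0, -0.001, -1.0]]
ft_force: [-0.5, 0.1, -0.6]
opening: 0.0008
```

```bash
python3 snap.py 4 scene side wrist
python3 - <<'E'
from h import *
from plant import monitor
T=np.array(monitor.observe()["ee_pos"])
for n in("scene","side"):
    f=load(n+"4");g0=load(n+"0")["image"].astype(int);g=f["image"].astype(int)
    print(n,"tcp",proj(f,[T,T+[0,0,.03],T+[0,0,.06]]).round(1).tolist())
    u,v=proj(f,[T+[0,0,.02]])[0].astype(int)
    m=(g.max(2)<45)
    for y in range(v-22,v+14): print(y,''.join('#' if m[y,x] else '.' for x in range(u-20,u+20)))
    print("x0",u-20)
E
```

```text
time_s 6.3667
joint_positions [-0.3753, 0.0556, 1.8883, 0.0, 1.1981, -0.2307]
ee_pos [0.4973, -0.067, 0.1107]
orientation [[0.1441, 0.9896, -0.0004], [0.9896, -0.1441, 0.0002], [0.0001, -0.0004, -1.0]]
ft_force [-0.052, 0.426, -0.2687]
opening -0.0
scene tcp [[306.7, 188.3], [306.3, 179.5], [305.8, 170.3]]
160 .........######################.........
161 ..........##################............
162 ..........#################.............
163 ...........################.............
164 ...........################.............
165 ...........################.............
166 .....#.....################.............
167 .....###....#.############..............
168 .....##################..#..............
169 .....##################.................
170 ...#####################................
171 ....##################.#................
172 ......###############..#................
173 .........###########...#................
174 ...........#########...#................
175 .............#######...#................
176 ..............######...#................
177 ..............######...
[... 1819 characters left out ...]
..................
228 ........................................
229 ........................................
230 ........................................
231 ........................................
232 ........................................
233 ........................................
234 ....................................#...
235 ....................................#...
236 .....................................#..
237 ..............#.........................
238 ........................................
239 ........................................
240 ........................................
241 ........................................
242 ........................................
x0 300
```

Emit:
step_arm([
  [7,-0.9,2.5,0,0,0,0],
  [7,-0.9,2.5,0,0,0,0],
  [7,0,0,2,0,0,0],
  [7,0,0,3,0,0,0],
  [7,0,0,3,0,0,0],
  [7,0,0,2,0,0,0],
  [7,0,0,1,0,0,0],
  [7,0,0,0,0,0,0],
  [7,0,0,0,0,0,0],
])

```text
time_s: 7.12
ee_pos: [0.5446, -0.0922, 0.0013]
orientation: [[0.144, 0.99, 0.0], [0.99, -0.144, -0.0], [-0.0, 0.0, -1.0]]
ft_force: [0.4, 0.3, -0.2]
opening: 0.0701
```

Emit:
step_arm([
  [5.5,0,0,0,0,0,0],
  [5,0,0,0,0,0,0],
  [4.2,0,0,0,0,0,0],
  [3.5,0,0,0,0,0,0],
  [2.8,0,0,0,0,0,0],
  [2,0,0,0,0,0,0],
  [2,0,0,0,0,0,0],
])

```text
time_s: 7.7
ee_pos: [0.5433, -0.0924, 0.0016]
orientation: [[0.144, 0.99, -0.002], [0.99, -0.144, -0.0], [-0.001, -0.002, -1.0]]
ft_force: [-7.6, 0.4, 7.4]
opening: 0.0203
```

Emit:
step_arm([
  [2,0.05,-0.6,0,0,0,0.03],
  [2,0.1,-0.6,0,0,0,0.03],
  [2,0.1,-0.6,0,0,0,0.03],
  [2,0.15,-0.6,0,0,0,0.03],
])

```text
time_s: 8.03
ee_pos: [0.5229, -0.0858, 0.0021]
orientation: [[0.263, 0.965, 0.004], [0.965, -0.263, -0.004], [-0.003, 0.004, -1.0]]
ft_force: [0.3, -9.3, 1.8]
opening: 0.0208
```

```bash
python3 snap.py 5 scene wrist
python3 - <<'E'
from h import *
c,s=np.cos(1.425),np.sin(1.425)
# handle visibility: bright pixels along region between jaws and tail in scene: print mask
f=load("scene5")["image"].astype(int);g=load("scene0")["image"].astype(int)
for y in range(196,262,2): print(y,''.join('#' if f[y,x].min()>120 else ('d' if f[y,x].max()<40 else '.') for x in range(262,352,1)))
E
```

```text
time_s 8.1333
joint_positions [-0.3895, 0.2857, 1.8719, -0.0027, 0.9796, -0.1219]
ee_pos [0.5226, -0.0857, 0.0021]
orientation [[0.2629, 0.9648, 0.0032], [0.9648, -0.2629, -0.0037], [-0.0028, 0.0041, -1.0]]
ft_force [1.9041, -6.955, 1.4974]
opening 0.0203
196 ....................ddd.dddd.dddddddd.dddddd..............................................
198 ....................dddddddd.dd.d....dddddd...............................................
200 ......................d.dd.d.dddddd.d.d.ddd...............................................
202 ......................d.ddd.ddddddd.dd..d.................................................
204 .......................dd.dddd.d..dddd....................................................
206 ...............d.dd......d...ddd...dddd...................................................
208 ...............ddddddd....dddddd.....dd...................................................
210 .................d.dddddddddddd.......d...................................................
212 .....................ddd.dddd...................................................
[... 1590 characters left out ...]
......#############................
248 .........................................###########.............###########..............
250 ............................................############............#####.....##..........
252 ...............................................##################......##.....###.........
254 ...................................................##################..#..########........
256 ......................................................###############.......#####.........
258 .......................................................#############........##..#.........
260 ..........................................................############.....###......d.....
```

Emit:
step_arm([
  [2,0,-0.6,0,0,0,0.03],
  [2,0.05,-0.6,0,0,0,0.03],
  [2,0.05,-0.6,0,0,0,0.03],
  [2,0.1,-0.5,0,0,0,0.03],
  [3,0,0,0,0,0,0],
  [5,0,0,0,0,0,0],
  [8.5,0,0,0,0,0,0],
  [8.5,0,0,0,0,0,0],
  [8.5,0,0,0,0,0,0],
])

```text
time_s: 8.88
ee_pos: [0.5002, -0.0747, 0.0007]
orientation: [[0.374, 0.927, -0.0], [0.927, -0.374, 0.0], [-0.0, -0.0, -1.0]]
ft_force: [0.1, 0.1, 0.2]
opening: 0.0771
```

Emit:
step_arm([
  [8.5,0,0,-2,0,0,0],
  [8.5,0,0,-4,0,0,0],
  [8.5,0,0,-4,0,0,0],
  [6,0,0,-4,0,0,-0.12],
  [4,0,0,-2,0,0,-0.12],
  [4,4,-0.5,0,0,0,0],
  [4,4,-0.5,0,0,0,0],
  [4,4,-0.5,0,0,0,0],
  [4,0,0,0,0,0,0],
  [4,0,0,0,0,0,0],
])

```text
time_s: 9.72
ee_pos: [0.5024, 0.0478, 0.1608]
orientation: [[0.139, 0.99, -0.0], [0.99, -0.139, -0.0], [-0.0, -0.0, -1.0]]
ft_force: [0.6, -0.9, -0.0]
opening: 0.04
```

```bash
python3 snap.py 6 wrist scene
python3 - <<'E'
from h import *
P=np.array([.5975,.059]);c,s=np.cos(1.425),np.sin(1.425)
w=lambda x,y,z:[P[0]+(c*x-s*y)/1000,P[1]+(s*x+c*y)/1000,z/1000]
W=load("wrist6")
# rectify horizontal plane z=58 to pliers mm (2mm px), print brightness
im=W["image"];print([im.shape])
X=np.arange(-190,90,4);Y=np.arange(120,-60,-2.5)
pts=np.array([w(x,y,58) for y in Y for x in X]);p=proj(W,pts).astype(np.float32)
v=cv2.remap(im,p[:,0].reshape(len(Y),-1).copy(),p[:,1].reshape(len(Y),-1).copy(),1)
for y,r in zip(Y,v.astype(int)): print("%6.1f"%y,''.join('o' if q[2]-q[0]>50 else '#' if q.min()>165 else '+' if q.min()>115 else 'd' if q.max()<30 else '.' for q in r))
E
```

```text
time_s 9.8167
joint_positions [-0.149, 0.007, 1.8331, -0.0006, 1.3015, -0.0052]
ee_pos [0.5027, 0.0456, 0.1608]
orientation [[0.1431, 0.9897, -0.0002], [0.9897, -0.1431, -0.0006], [-0.0006, -0.0001, -1.0]]
ft_force [-0.7039, 0.1541, 0.2788]
opening 0.0396
[(480, 640, 3)]
 120.0 ......................................................................
 117.5 ......................................................................
 115.0 ......................................................................
 112.5 ......................................................................
 110.0 ......................................................................
 107.5 ..........#...........................................................
 105.0 .........###..........................................................
 102.5 .........####.........................................................
 100.0 ........+####+........................................................
  97.5 .........+####+.......................................................
  95.0 ..........#####..........................
[... 4087 characters left out ...]
-37.5 .......d.ddddddd......................................................
 -40.0 .......ddddddddd......................................................
 -42.5 .......ddddddddd......................................................
 -45.0 .......dddddd.dd......................................................
 -47.5 ......dddddd..d.......................................................
 -50.0 .....ddddddd.ddd......................................................
 -52.5 .....ddddddd.ddd......................................................
 -55.0 ....dddddddd..d.......................................................
 -57.5 ....ddddd.d.d.d.......................................................
```

Emit:
step_arm([
  [4,1.83,2.25,0,0,0,0],
  [4,1.83,2.25,0,0,0,0],
  [4,1.83,2.25,0,0,0,0],
  [4,1.83,2.25,0,0,0,0],
  [4,0,0,3,0,0,0],
  [4,0,0,3,0,0,0],
  [4,0,0,3,0,0,0],
  [4,0,0,2.2,0,0,0],
  [4,0,0,1,0,0,0],
  [4,0,0,0,0,0,0],
], grip_force=60)

```text
time_s: 10.65
ee_pos: [0.6, 0.1041, 0.0358]
orientation: [[0.145, 0.989, -0.006], [0.989, -0.145, -0.0], [-0.001, -0.006, -1.0]]
ft_force: [-0.4, 0.4, 0.1]
opening: 0.0401
```

Emit:
step_arm([
  [4,0,0,0,0,0,0],
  [2.5,0,0,0,0,0,0],
  [1.5,0,0,0,0,0,0],
  [0.5,0,0,0,0,0,0],
  [0.5,0,0,0,0,0,0],
  [0.5,0,0,0,0,0,0],
])

```text
time_s: 11.15
ee_pos: [0.6032, 0.1055, 0.0411]
orientation: [[0.143, 0.99, 0.002], [0.99, -0.143, -0.0], [-0.0, 0.002, -1.0]]
ft_force: [-2.0, -0.6, 6.1]
opening: 0.0065
```

Emit:
step_arm([
  [0.5,0,0,-0.3,0,0,0],
  [0.5,0,0,-0.3,0,0,0],
  [0.5,0,0,-0.1,0,0,0],
  [0.5,0,0,0,0,0,0],
])

```text
time_s: 11.48
ee_pos: [0.6023, 0.1057, 0.0462]
orientation: [[0.143, 0.99, 0.0], [0.99, -0.143, 0.0], [0.0, 0.0, -1.0]]
ft_force: [0.8, 0.0, -3.0]
opening: 0.0061
```

```bash
cat > ra.py <<'E'
from h import *
def ascii(f,P,yaw,xs,ys,z):
    c,s=np.cos(yaw),np.sin(yaw);im=f["image"]
    pts=np.array([[P[0]+(c*x-s*y)/1000,P[1]+(s*x+c*y)/1000,z/1000] for y in ys for x in xs]);p=proj(f,pts).astype(np.float32)
    v=cv2.remap(im,p[:,0].reshape(len(ys),-1).copy(),p[:,1].reshape(len(ys),-1).copy(),1)
    for y,r in zip(ys,v.astype(int)): print("%6.1f"%y,''.join('O' if q[2]-q[0]>90 else 'o' if q[2]-q[0]>35 else '#' if q.min()>150 else 'd' if q.max()<45 else '.' for q in r))
E
python3 snap.py 7 scene side
python3 - <<'E'
from ra import *
for n in("scene7","side7"):
    f=load(n)["image"].astype(int)
    x0,x1,y0,y1=(335,385,225,300) if n[1]=='c' else (308,350,180,240)
    print(n)
    for y in range(y0,y1): print(y,''.join('o' if f[y,x,2]-f[y,x,0]>35 else '#' if f[y,x].min()>130 else 'd' if f[y,x].max()<45 else '.' for x in range(x0,x1)))
E
```

```text
time_s 11.5833
joint_positions [-0.0238, 0.4059, 1.613, 0.0, 1.1231, 0.1202]
ee_pos [0.602, 0.1056, 0.0457]
orientation [[0.1435, 0.9897, -0.0004], [0.9897, -0.1435, 0.0], [-0.0, -0.0004, -1.0]]
ft_force [0.5252, -1.0874, -2.5799]
opening 0.0065
scene7
225 ..dd.dd.....d.......d.d..dddddddd.ddddd...........
226 ..ddddddd...ddddd........ddddddddddddd............
227 ..ddddddddd..dddd.dddddddddddd.ddddddd............
228 ...dddddddd.dddddddddddddddddddddddddd............
229 ...ddd.d.d..dddddddddddddddddddddddddd............
230 ...d.ddddddddddddddddddddddddd.dddddd.............
231 ....dddddddddd.dddddddd.ddddddddddddd.............
232 .....ddddddddddddddd.ddddddddddddddd..............
233 .....dddd.ddddddddddddddddddddddddd...............
234 ......ddddddddddddddddddddddddddddd...............
235 ......ddddddddddddddddddddddddddddd...............
236 ......dd.ddddddd.dddddddddddddddddd...............
237 ......ddddddddddddddddddddddddd.dd................
238 ......dddddddddddddddddddd.ddddddd................
239 ......ddddddddddddddddddddddddddd.................
240 ......d..ddddddddd
[... 5403 characters left out ...]
.............oooooooooo................###
226 .............oooooooooo.#.......d......###
227 ..d..........oooooooooo.######.dd......###
228 ..d...........ooo.o...d#######.ddd......##
229 ...d............d.....d######....d......##
230 ..dd..................d#####.....dd......#
231 ...d................dd.#####....dddddd...#
232 ...dd..............ddd######..ddddddd.....
233 ....d..............dd.######.d....d.......
234 ....dd.............d.#######........d.....
235 .....d............d.#######...............
236 .....dd...........d.######....d...........
237 ......d............#######....dd..........
238 ......d...........#######....dd..dd.......
239 ......dd........d.######...........d......
```

Emit:
step_arm([
  [0.5,0.6,0,0,0,0,0],
  [0.5,1.1,0,0,0,0,0],
  [0.5,1.1,0,0,0,0,0],
  [0.5,1.1,0,0,0,0,0],
  [0.5,0.9,0,0,0,0,0],
  [0.5,0,0,0,0,0,0],
  [0.5,0,0,-2,0,0,0],
  [0.5,0,0,-4,0,0,0],
  [0.5,0,0,-4,0,0,0],
  [0.5,0,0,-2,0,0,0],
])

```text
time_s: 12.42
ee_pos: [0.6115, 0.1534, 0.1716]
orientation: [[0.143, 0.99, 0.007], [0.99, -0.143, 0.0], [0.001, 0.007, -1.0]]
ft_force: [0.9, 0.0, -1.7]
opening: 0.0063
```

Emit:
step_arm([
  [0.5,2.25,-2.68,0,0,0,0],
  [0.5,2.25,-2.68,0,0,0,0],
  [0.5,2.25,-2.68,0,0,0,0],
  [0.5,2.25,-2.68,0,0,0,0],
  [0.5,2.25,-2.68,0,0,0,0],
  [0.5,2.25,-2.68,0,0,0,0],
  [0.5,2.25,-2.68,0,0,0,0],
  [0.5,0,0,0,0,0,0.124],
  [0.5,0,0,0,0,0,0.124],
  [0.5,0,0,0,0,0,0.124],
])

```text
time_s: 13.25
ee_pos: [0.4454, 0.3365, 0.166]
orientation: [[0.497, 0.868, 0.0], [0.868, -0.497, -0.0], [-0.0, 0.0, -1.0]]
ft_force: [-0.4, -0.1, -2.3]
opening: 0.0065
```

Emit:
step_arm([
  [0.5,0,0,0,0,0,0.125],
  [0.5,0,0,0,0,0,0.125],
  [0.5,0,0,0,0,0,0.125],
  [0.5,0,0,0,0,0,0.125],
  [0.5,0,0,0,0,0,0.125],
  [0.5,0,0,0,0,0,0.125],
  [0.5,0,0,0,0,0,0.125],
  [0.5,0,0,0,0,0,0.125],
  [0.5,0,0,0,0,0,0.125],
  [0.5,0,0,0,0,0,0.124],
])

```text
time_s: 14.08
ee_pos: [0.4459, 0.3358, 0.1659]
orientation: [[0.98, -0.199, -0.0], [-0.199, -0.98, -0.0], [-0.0, 0.0, -1.0]]
ft_force: [-1.3, -0.2, -2.3]
opening: 0.0063
```

```bash
python3 snap.py 8 wrist
python3 - <<'E'
from ra import *
ascii(load("wrist8"),(.4966,.3365),-.194,np.arange(-120,125,5),np.arange(90,-95,-10),32)
E
```

```text
time_s 14.1333
joint_positions [0.4292, 0.1414, 1.6804, -0.0003, 1.3199, 2.2057]
ee_pos [0.446, 0.3358, 0.1659]
orientation [[0.9789, -0.2042, 0.0], [-0.2042, -0.9789, -0.0003], [0.0001, 0.0003, -1.0]]
ft_force [0.5008, -0.0698, -3.7122]
opening 0.0064
  90.0 .............................................dddd
  80.0 .............................................dddd
  70.0 #...oOOOOOOOOOOOOOOOOOOOOOOOOOOOOOOOOOOOOOOO.dddd
  60.0 #...OoOOOOOOOOOOOOOOOOOOOOOOOOOOOOOOOOOOOOOO.dddd
  50.0 OOOOOOOOOOOOOoOOOOOOOOOOOOOOOOOOOOOOOOOOOOOO.dddd
  40.0 OOOOOOOOOOOOOoOOOOOOOOOOOOOOOOOOOOOOOOOOOOoOddddd
  30.0 OOOOo...OOOOOoOOOOOOOOOOOOOOOOOOooooOOOOOOoOddddd
  20.0 OOOOOOOOOOOOOoOOOOOOOOOOOOOOOOOOoood.oooOOoOddddd
  10.0 .oOOOOOOOOOoooOOOOOOOOOOOOOOOOOoooooooooOOoOddddd
   0.0 doOOOOOOOOooooOOOOOOOOOOOOOOOOOooooooooOOOoOddddd
 -10.0 ooooooooooooooOOOOOOOOOOOOOOOOOOOOOooooooooOddddd
 -20.0 o.#.ooOOOOOOOOOOOOOOOOOOOOOOOOOOOOOOOOOOOOoOddddd
 -30.0 .###OoOOOOOOOOOOOOOOOOOOOOOOOOOOOOOOOOOOOOoOddddd
 -40.0 ####OoOOOOOOOOOOOOOOOOOOOOOOOOOOOOOOOOOOOOoOddddd
 -50.0 ####OoOOOOOOOOOOOOOOOOOOOOOOOOOOOOOOOOOOOOoOddddd
 -60.0 ####OoOOOOOOOOOOOOOOOOOOOOOOOOOOOOOOOOOOOOOOddddd
 -70.0 ######ooo#oo#oo......o..ooooooooooooOoOOOOOoddddd
 -80.0 ##############..............................ddddd
 -90.0 ###############.............................ddddd
```

Emit:
step_arm([
  [0.5,0,0,3,0,0,0],
  [0.5,0,0,3,0,0,0],
  [0.5,0,0,3,0,0,0],
  [0.5,0,0,2,0,0,0],
  [0.5,0,0,1,0,0,0],
  [0.5,0,0,0.5,0,0,0],
  [0.5,0,0,0.2,0,0,0],
  [0.5,0,0,0,0,0,0],
  [0.5,0,0,0,0,0,0],
])

```text
time_s: 14.88
ee_pos: [0.4474, 0.3366, 0.0406]
orientation: [[0.981, -0.193, 0.003], [-0.193, -0.981, 0.001], [0.003, -0.002, -1.0]]
ft_force: [-0.3, -0.2, -2.2]
opening: 0.0062
```

Emit:
step_arm([
  [0.5,0,0,0.15,0,0,0],
  [0.5,0,0,0.15,0,0,0],
  [0.5,0,0,0,0,0,0],
])

```text
time_s: 15.13
ee_pos: [0.4462, 0.336, 0.0362]
orientation: [[0.981, -0.193, 0.001], [-0.193, -0.981, 0.0], [0.001, -0.0, -1.0]]
ft_force: [-0.0, -0.5, -2.0]
opening: 0.0065
```

Emit:
step_arm([
  [0.5,0,0,0.1,0,0,0],
  [0.5,0,0,0.05,0,0,0],
  [0.5,0,0,0,0,0,0],
])

```text
time_s: 15.38
ee_pos: [0.4464, 0.3361, 0.0352]
orientation: [[0.981, -0.193, 0.001], [-0.193, -0.981, 0.0], [0.001, -0.0, -1.0]]
ft_force: [-2.4, -0.3, 2.4]
opening: 0.0066
```

Emit:
step_arm([
  [0.5,0,0,0.1,0,0,0],
  [0.5,0,0,0.05,0,0,0],
  [0.5,0,0,0,0,0,0],
])

```text
time_s: 15.63
ee_pos: [0.4466, 0.3362, 0.0352]
orientation: [[0.981, -0.193, 0.001], [-0.193, -0.981, 0.0], [0.001, -0.0, -1.0]]
ft_force: [-6.6, -3.8, 13.5]
opening: 0.0061
```

Emit:
step_arm([
  [0.5,0,0,-0.15,0,0,0],
  [2,0,0,0,0,0,0],
  [3.5,0,0,0,0,0,0],
  [4,0,0,0,0,0,0],
  [4,0,0,-2,0,0,0],
  [4,0,0,-4,0,0,0],
  [4,0,0,-4,0,0,-0.125],
  [4,0,0,-3,0,0,-0.125],
  [4,0,0,0,0,0,-0.125],
  [4,0,0,0,0,0,-0.125],
])

```text
time_s: 16.47
ee_pos: [0.448, 0.3368, 0.1676]
orientation: [[0.952, 0.307, 0.006], [0.307, -0.952, 0.003], [0.006, -0.001, -1.0]]
ft_force: [-0.3, -0.5, -1.3]
opening: 0.04
```

Emit:
step_arm([
  [4,0,0,0,0,0,-0.125],
  [4,0,0,0,0,0,-0.125],
  [4,0,0,0,0,0,-0.125],
  [4,0,0,0,0,0,-0.125],
  [4,0,0,0,0,0,-0.125],
  [4,0,0,0,0,0,-0.125],
  [4,0,0,0,0,0,-0.125],
  [4,0,0,0,0,0,-0.125],
  [4,0,0,0,0,0,-0.125],
  [4,0,0,0,0,0,-0.125],
])

```text
time_s: 17.3
ee_pos: [0.4461, 0.3359, 0.1642]
orientation: [[0.009, 1.0, -0.0], [1.0, -0.009, 0.0], [0.0, -0.0, -1.0]]
ft_force: [-0.0, 0.3, -0.5]
opening: 0.0398
```

```bash
python3 snap.py 9 scene side
python3 - <<'E'
from ra import *
b=np.zeros((420,800,3),np.uint8)
c=crop(load("scene9")["image"],412,230,112,105,3.6);b[:c.shape[0],:c.shape[1]]=c
c=crop(load("side9")["image"],222,145,110,65,3.5);b[:c.shape[0],410:410+c.shape[1]]=c
cv2.imwrite("pics/H.png",b)
for x0,x1,y0,y1,n in((430,500,250,320,"scene9"),(228,308,155,202,"side9")):
    f=load(n)["image"].astype(int)
    for y in range(y0,y1,2): print(y,''.join('y' if q[1]>1.7*q[0]+30 and q[1]>.75*q[2] else 'o' if q[2]-q[0]>25 else 'd' if q.max()<45 else '.' for q in f[y,x0:x1]))
E
```

```text
time_s 17.4
joint_positions [0.429, 0.1431, 1.6821, 0.0, 1.3166, 0.4437]
ee_pos [0.446, 0.3359, 0.1642]
orientation [[0.0147, 0.9999, -0.0001], [0.9999, -0.0147, -0.0], [-0.0, -0.0001, -1.0]]
ft_force [-0.0407, 0.0593, 0.2841]
opening 0.0401
250 .......................oyyooyyyyyyyyyyyyyyyyyyoooooooo.oooyyoo........
252 ......................oyyoyyyyyyyyyyyyyyyyyyyyyooooooooooooooyyyoo....
254 ....................oyyooyyyyyyyyyyyyyyyyyyyyoooooooooooooooooooyyyoo.
256 ..................oyyooyyyyyyyyyyyyyyyyyyyyyooooooooooyyyoooooooooooyy
258 ................oyyyoyyyyyyyyyyyyyyyyyyyyyyooooooooooyyyyyyooooooooooo
260 ...............yyyyyyyyyyyyyyyyyyyyyyyyyyyyoooooooooyyyyyyyyyyyooooooo
262 .............oyyoooyyyyyyyyyyyyyyyyyyyyyyyoooooooooyyyyyyyyyyyyyyyoooo
264 ...........oyyyyyyyyyyyyyyyyyyyyyyyyyyyyyoooooooooooooyyyyyyyyyyyyyyyy
266 ..........yyyoyyyyyyyyyyyyyyyyyyyyyyyyyyyooooooooooooooooyyyyyyyyyyyyy
268 ........oyyyyyyyyyyyyyyyyyyyyyyyyyyyyyyyoooooooooooooooooooyyyyyyyyyyy
270 ......oyyyyyyyyyyyyyyyyyyyyyyyyyyyyyyyyyoooooooooooooooooooooooyyyyyyy
272 .....yyyyyyyyyyyyyyyyyyyyyyyy
[... 3106 characters left out ...]
oooooooooyyyyooyyo.d
187 ...oyyyyyyyyyyyooooooooooooooooyyyyyyyyyyyyyyyyyyyyyyooooooooooooooooyyyyyyoyod.
189 ....yyyyyyyyyyyoooooooooooooooooyyyyyyyyyyyyyyyyyyyyyoooooooooooooooyyyyooooyyyd
191 ....yyyyyyyyyyyoooooooooooooooooyyyyyyyyyyyyyyyyyyyyyyyyyyyyyyyyyyyyyyyyyyyyyyo.
193 ....oyyyyyyyyyyooooooooooooooyyyyyyyyyyyyyyyyyyyyyyyyyyyyyyyyoooyoooyyyyyyyyyyy.
195 .....yyyyyyyyyyyyyyyyyyyyyyyyyyyyyyyyyyyyyoyyyyyyyoyyyyyyooyyyyyyyyyyyyoyyyyyyo.
197 .....yyyyyyyyyyyyyyyyyyoooyooyoyoyyyyyyyyyyoyyyyyyyoyyyyyyyyyyyyyyyyyoyoyyyyyyy.
199 .....oyyyyyyyyyoyyoyyyyyyyyyyyyyyyyyyyyyyoyoyyyyyyyyyyyyyoyyyyyyyyyyyyyyyyyyyyy.
201 .....oyyyyyyoyyyyyyyyyyyyyyyoyoyyyyyoyyyyyyyoyyyyyyyyyyyyyyyyoyyyyoooo..........
```

Emit:
step_arm([
  [4,-3.88,0.71,0,0,0,0],
  [4,-3.88,0.71,0,0,0,0],
  [4,-3.88,0.71,0,0,0,0],
  [4,-3.88,0.71,0,0,0,0],
  [4,-3.88,0.71,0,0,0,0],
  [4,-3.88,0.71,0,0,0,0],
  [4,-3.88,0.71,0,0,0,0],
  [4,-3.88,0.71,0,0,0,0],
  [4,-3.88,0.71,0,0,0,0],
  [4,-3.88,0.71,0,0,0,0],
])

```text
time_s: 18.23
ee_pos: [0.5112, -0.0551, 0.1645]
orientation: [[0.019, 1.0, 0.001], [1.0, -0.019, -0.0], [-0.0, 0.001, -1.0]]
ft_force: [1.1, -0.1, 0.2]
opening: 0.04
```

Emit:
step_arm([
  [4,-3.88,0.71,0,0,0,0],
  [4,-3.88,0.71,0,0,0,0],
  [4,-3.88,0.71,0,0,0,0],
  [4,-3.88,0.71,0,0,0,0],
  [4,-3.88,0.71,0,0,0,0],
  [4,-3.88,0.71,0,0,0,0],
  [4,-3.88,0.71,0,0,0,0],
  [4,0,0,0,0,0,0],
  [4,0,0,0,0,0,0],
])

```text
time_s: 18.98
ee_pos: [0.5564, -0.3273, 0.1635]
orientation: [[0.021, 1.0, -0.001], [1.0, -0.021, 0.001], [0.001, -0.001, -1.0]]
ft_force: [-0.8, -0.0, -0.5]
opening: 0.0396
```

```bash
python3 snap.py 10 wrist
python3 - <<'E'
from ra import *
W=load("wrist10"); print(proj(W,[[.557,-.3258,.08],[.5576,-.2555,.085]]).round(0).tolist())
print("plane 80");ascii(W,(.557,-.3258),1.587,np.arange(-50,60,2),np.arange(16,-16,-2),80)
print("plane 8");ascii(W,(.557,-.3258),1.587,np.arange(-50,60,2),np.arange(50,-8,-4),8)
E
```

```text
time_s 19.0333
joint_positions [-0.7166, 0.3621, 1.4213, 0.0004, 1.3594, -0.698]
ee_pos [0.5566, -0.3256, 0.1637]
orientation [[0.0187, 0.9998, -0.0006], [0.9998, -0.0187, 0.0011], [0.0011, -0.0007, -1.0]]
ft_force [0.9247, 0.5838, 0.0341]
opening 0.04
[[319.0, 231.0], [318.0, 117.0]]
plane 80
  16.0 .....oOOOOOOOOOOOo.......OOOOOOOOOOOOOOOOOO.........dd#
  14.0 .....OOOOOOOOOOOOo.......OOOOOOOOOOOOOOOOOO........dd##
  12.0 OOOOoOOOOOOOOOOOO........OOOOOOOOOOOOOOOOOO........d###
  10.0 OOOOOOOOOOOOOOOOO........OOOOOOOOOOOOOOOOOO.......d.###
   8.0 OOOOOOOOOOOooooOO........OOOOOOOOOOOOOOOOOO.......d####
   6.0 OOOOOOOOOOooooooo........OOOOOOOOOOOOOOOOOO......dd####
   4.0 OOOOOOOOOOo....OOOOOOOOOOOOOOOOOOOOOOoOOOOO......d.####
   2.0 OOOOOOOOOO.....OOOOOOOOOOOOOOOOOOOOOOOooooo......d#####
   0.0 OOOOOOOOOO.....OOOOOOOOOOOOOOOOOOOOOOOooooo......d#####
  -2.0 OOOOOOOOOO.....OOOOOOOOOOOOOOOOOOOOOOOooooo......d#####
  -4.0 OOOOOOOOOO.......................................d#####
  -6.0 OOOOOOOOOo.......................................d.####
  -8.0 OOOOOOOOOo................................
[... 455 characters left out ...]
.......
  34.0 OOOOOOO........OOOOOOOOOOOOOOOOOOOOOOO.................
  30.0 OOOOOOo........OOOOOOOOOOOOOOOOOOOOOOO.................
  26.0 OOOOOO.........OOOOOOOOOOOOOOOOOOOOOOO...............dd
  22.0 OOOOOO.........OOOOOOOOOOOOOOOOOOOOOOO.............dd##
  18.0 OOOOOo.........OOOOOOOOOOOOOOOOOOOOOOO...........dd####
  14.0 OOOOO..........OOOOOOOOOOOOOOOOOOOOOOO..........d.#####
  10.0 ooooo..........OOOOOOOOOOOOOOOOOOOOOOO.........d.######
   6.0 ..oOOOOOOOOOOOOOOOOOOOOOOOOOOOOOOOOOOO........dd#######
   2.0 ..oOOOOOOOOOOOOOOOOOOOOOOOOOOOOooooooo........d.#######
  -2.0 ..oOOOOOOOOOOOOOOOOOOOOOOOOOOOOooooooo........d.#######
  -6.0 ..............................................d.#######
```

Emit:
step_arm([
  [4,0.18,0,0,0,0,-0.032],
  [4,0,0,3,0,0,0],
  [4,0,0,3.5,0,0,0],
  [4,0,0,3.5,0,0,0],
  [4,0,0,2.4,0,0,0],
  [4,0,0,1,0,0,0],
  [4,0,0,0,0,0,0],
  [4,0,0,0,0,0,0],
])

```text
time_s: 19.7
ee_pos: [0.5575, -0.3231, 0.0315]
orientation: [[-0.017, 1.0, 0.001], [1.0, 0.017, -0.0], [-0.0, 0.001, -1.0]]
ft_force: [-0.0, -0.5, 0.3]
opening: 0.0399
```

Emit:
step_arm([
  [2.5,0,0,0,0,0,0],
  [1.5,0,0,0,0,0,0],
  [0.5,0,0,0,0,0,0],
  [0.5,0,0,0,0,0,0],
  [0.5,0,0,0,0,0,0],
])

```text
time_s: 20.12
ee_pos: [0.5582, -0.3248, 0.033]
orientation: [[-0.017, 1.0, 0.003], [1.0, 0.017, -0.003], [-0.003, 0.003, -1.0]]
ft_force: [-1.4, 0.3, 6.8]
opening: 0.0063
```

Emit:
step_arm([
  [0.5,0,0,-0.5,0,0,0],
  [0.5,0,0,-3,0,0,0],
  [0.5,0,0,-4,0,0,0],
  [0.5,0,0,-4,0,0,0],
  [0.5,0,0,-2,0,0,0.081],
  [0.5,0,0,0,0,0,0.081],
  [0.5,0,0,0,0,0,0],
  [0.5,0,0,0,0,0,0],
])

```text
time_s: 20.78
ee_pos: [0.5562, -0.3231, 0.1646]
orientation: [[0.142, 0.99, -0.001], [0.99, -0.142, 0.001], [0.001, -0.002, -1.0]]
ft_force: [-0.1, 0.1, -3.3]
opening: 0.0066
```

Emit:
step_arm([
  [0.5,3.9,-0.16,0,0,0,0],
  [0.5,3.9,-0.16,0,0,0,0],
  [0.5,3.9,-0.16,0,0,0,0],
  [0.5,3.9,-0.16,0,0,0,0],
  [0.5,3.9,-0.16,0,0,0,0],
  [0.5,3.9,-0.16,0,0,0,0],
  [0.5,3.9,-0.16,0,0,0,0],
  [0.5,3.9,-0.16,0,0,0,0],
  [0.5,3.9,-0.16,0,0,0,0],
])

```text
time_s: 21.53
ee_pos: [0.5917, 0.0279, 0.1634]
orientation: [[0.142, 0.99, -0.004], [0.99, -0.142, 0.001], [0.0, -0.004, -1.0]]
ft_force: [0.3, 0.1, -2.4]
opening: 0.0065
```

Emit:
step_arm([
  [0.5,3.9,-0.16,0,0,0,0],
  [0.5,3.9,-0.16,0,0,0,0],
  [0.5,3.9,-0.16,0,0,0,0],
  [0.5,0,0,0,0,0,0],
  [0.5,0,0,0,0,0,0],
  [0.5,0,0,0,0,0,0],
])

```text
time_s: 22.03
ee_pos: [0.6044, 0.1419, 0.1637]
orientation: [[0.143, 0.99, -0.003], [0.99, -0.143, -0.001], [-0.001, -0.003, -1.0]]
ft_force: [-0.9, -0.6, -3.0]
opening: 0.0066
```

```bash
python3 snap.py 11 wrist
python3 - <<'E'
from ra import *
W=load("wrist11"); 
T=W and None
from plant import monitor
e=monitor.observe()["ee_pos"];print(e)
z=(e[2]-.033+.08)*1000
print("top plane",z);ascii(W,e[:2],1.427,np.arange(-40,42,2),np.arange(14,-14,-2),z)
z-=72;print("foot plane",z);ascii(W,e[:2],1.427,np.arange(-40,42,2),np.arange(50,-8,-4),z)
E
```

```text
time_s 22.0833
joint_positions [0.0354, 0.3031, 1.4946, -0.0006, 1.3464, 0.1804]
ee_pos [0.6047, 0.1412, 0.1641]
orientation [[0.1443, 0.9895, -0.0025], [0.9895, -0.1444, -0.0007], [-0.001, -0.0024, -1.0]]
ft_force [-0.4973, -0.4393, -2.3314]
opening 0.0063
[0.60469163 0.14120201 0.16408218]
top plane 211.08217558786575
  14.0 ddddddddddddddddddddddddddooooooooooooooo
  12.0 ddddddddddddddddddd.....ddooooooooooooooo
  10.0 dddddddddddddddddd..........ooooooooooooo
   8.0 .....dddddddddddd...........ooooooooooooo
   6.0 ......ddddddddddddddddddddddooooooooooooo
   4.0 ..........ooooooooooooooooooooooooooooooo
   2.0 ..........ooooooooooooooooooooooooooooooo
   0.0 ..........ooooooooooooooooooooooooooooooo
  -2.0 ...........dddddddddddddddooooooo..d.d...
  -4.0 ......ddddddddddd.dd...............dd....
  -6.0 dddddddddddddddddd.......................
  -8.0 ddddddddddddddddddd......................
 -10.0 ddddddddddddddddddd.dddddd...............
 -12.0 dddddddddddddddddddddddddd...............
foot plane 139.08217558786575
  50.0 .........................................
  46.0 .........................................
  42.0 ...........ooo..oo...oo.o.o...oo.........
  38.0 ..dddd..d.oooooooooooooooooooooOo........
  34.0 ..........oooooooooooooooooooooOo........
  30.0 dd........oooooooooooooooooooooood.......
  26.0 dddddddd..oooooooooooooooooooooood.......
  22.0 ddddddddd.oooooooooooooooooooooood.......
  18.0 .......dd.oooooooooooooooooooooood.......
  14.0 ............ooooooooooooooooooooodd......
  10.0 dddd........oooooooooooooooooooood.......
   6.0 ooooooooooooooooooooooooooooooooodd......
   2.0 oooooooooooooooooooooooooooooooood.......
  -2.0 ooooooooooooooooooooooooooooo....dd......
  -6.0 ddddd.............d....ddd.d.....d.......
```

Run:
```python
from ra import *
z=165.9-31.1+8
ascii(load("wrist8"),(.446,.3358),-.2057,np.arange(-40,42,1),np.arange(46,10,-4),z)
print()
z=164.1-33+8
ascii(load("wrist11"),(.6047,.1412),1.427,np.arange(-40,42,1),np.arange(46,10,-4),z)
```

```text
46.0 ######################........OOOooooooooooooooooooooooooooooooooooooooooooooooooO
  42.0 ########################......OOOoooooOOOOOOOOOOOOOOOOOOOOOOOOOOOOOOOOOOOOOOOOOOOO
  38.0 ################OOOOOOOOOOOOOOOOOOOOOOOOOOOOOOOOOOOOOOOOOOOOOoOOOOOOOOOOOOOOOOOOOO
  34.0 ################OOOOOOOOOOOOOOOOOOOOOOOOOOOOOOOOOOOOOOOOOOOOOoOOOOOOOOOOOOOOOOOOOO
  30.0 ################OOOOOOOOOOOOOOOOOOOOo..oOOOOOOOOOOOOOOOOOOOOOoOOOOOOOOOOOOOOOOOOOO
  26.0 ddddddd.########OOOOOOOOOOOOOOOOO..........OOOOOOOOOOOOOOOOOOoOOOOOOOOOOOOOOOOOOOO
  22.0 dddddddddddddd.#OOOOOOOOOOOOOOOOOo.........OOOOOOOOOOOOOOOOOOoOOOOOOOOOOOOOOOOOOOO
  18.0 ddddddddddddddd.OOOOOOOOOOOOOOOOOOOOOOOOOOOOOOOOOOOOOOOOOOOOOoOOOOOOOOOOOOOOOOOOOO
  14.0 ....................oOOOOOOOOOOOOOOOOOOOOOOOOOOOOOOOOOOoooooooOOOOOOOOOOOOOOOOOOOO

  46.0 ..................................................................................
  42.0 ......................ooooo..o.ooooo....oooooo..o...oo.....ooooo..................
  38.0 ....dddddddd...ddd.oooooooooooooooooooooooooooooooooooooooooooOOo.................
  34.0 ...................oooooooooooooooooooooooooooooooooooooooooooOOo.................
  30.0 dddd...............oooooooooooooooooooooooooooooooooooooooooooooo.d...............
  26.0 ddddddddddddddd....oooooooooooooooooooooooooooooooooooooooooooooo.dd..............
  22.0 ddddddddddddddddd..oooooooooooooooooooooooooooooooooooooooooooooo.dd..............
  18.0 .............ddddd.oooooooooooooooooooooooooooooooooooooooooooooo.dd..............
  14.0 ........................ooooooooooooooooooooooooooooooooooooooooo.ddd.............
```

Emit:
step_arm([
  [0.5,0.3,0.1,0,0,0,0],
  [0.5,0,0,3,0,0,0],
  [0.5,0,0,3,0,0,0],
  [0.5,0,0,3,0,0,0],
  [0.5,0,0,1.7,0,0,0],
  [0.5,0,0,0.8,0,0,0],
  [0.5,0,0,0,0,0,0],
  [0.5,0,0,0,0,0,0],
  [0.5,0,0,0,0,0,0],
])

```text
time_s: 22.83
ee_pos: [0.6087, 0.1448, 0.0526]
orientation: [[0.145, 0.989, 0.004], [0.989, -0.145, 0.0], [0.001, 0.004, -1.0]]
ft_force: [-0.1, 0.7, -2.5]
opening: 0.0062
```

Emit:
step_arm([
  [0.5,0,0,0.3,0,0,0],
  [0.5,0,0,0,0,0,0],
  [0.5,0,0,0,0,0,0],
])

```text
time_s: 23.08
ee_pos: [0.6073, 0.1451, 0.0481]
orientation: [[0.144, 0.99, 0.001], [0.99, -0.144, 0.0], [0.0, 0.001, -1.0]]
ft_force: [0.8, 0.6, -3.0]
opening: 0.0062
```

Emit:
step_arm([
  [0.5,-0.5,-0.1,0,0,0,0],
  [0.5,-0.9,0,0,0,0,0],
  [0.5,-0.9,0,0,0,0,0],
  [0.5,-0.9,0,0,0,0,0],
  [0.5,-0.7,0,0,0,0,0],
  [0.5,-0.4,0,0,0,0,0],
  [0.5,0,0,0,0,0,0],
  [0.5,0,0,0,0,0,0],
])

```text
time_s: 23.75
ee_pos: [0.5997, 0.1024, 0.0474]
orientation: [[0.145, 0.989, 0.0], [0.989, -0.145, 0.0], [0.0, 0.0, -1.0]]
ft_force: [-0.7, -0.2, -1.9]
opening: 0.0061
```

Emit:
step_arm([
  [0.5,0,0,0.2,0,0,0],
  [0.5,0,0,0.15,0,0,0],
  [0.5,0,0,0,0,0,0],
  [0.5,0,0,0,0,0,0],
])

```text
time_s: 24.08
ee_pos: [0.5994, 0.103, 0.0436]
orientation: [[0.144, 0.99, -0.001], [0.99, -0.144, 0.0], [-0.0, -0.001, -1.0]]
ft_force: [0.3, 0.8, -3.0]
opening: 0.0066
```

Emit:
step_arm([
  [0.5,0,0,0.1,0,0,0],
  [0.5,0,0,0.05,0,0,0],
  [0.5,0,0,0,0,0,0],
  [0.5,0,0,0,0,0,0],
])

```text
time_s: 24.42
ee_pos: [0.6001, 0.1029, 0.043]
orientation: [[0.144, 0.99, 0.001], [0.99, -0.144, 0.0], [0.0, 0.001, -1.0]]
ft_force: [0.6, 1.4, 1.6]
opening: 0.0061
```

Emit:
step_arm([
  [0.5,0,0,0.05,0,0,0],
  [0.5,0,0,0,0,0,0],
  [0.5,0,0,0,0,0,0],
])

```text
time_s: 24.67
ee_pos: [0.6004, 0.1028, 0.043]
orientation: [[0.144, 0.99, 0.001], [0.99, -0.144, 0.0], [0.0, 0.001, -1.0]]
ft_force: [-1.9, 1.9, 5.0]
opening: 0.0063
```

Emit:
step_arm([
  [0.5,0,0,-0.08,0,0,0],
  [1.5,0,0,0,0,0,0],
  [2.5,0,0,0,0,0,0],
  [3.5,0,0,0,0,0,0],
  [3.5,0,0,-1,0,0,0],
  [3.5,0,0,-3,0,0,0],
  [4,0,0,-4,0,0,0],
  [6,0,0,-4,0,0,0],
])

```text
time_s: 25.33
ee_pos: [0.5987, 0.1026, 0.1637]
orientation: [[0.145, 0.989, -0.002], [0.989, -0.145, -0.0], [-0.0, -0.002, -1.0]]
ft_force: [-0.1, -0.1, -0.8]
opening: 0.0506
```

Emit:
step_arm([
  [8.5,-3.2,-0.3,0,0,0,0],
  [8.5,-3.2,-0.3,0,0,0,0],
  [8.5,-3.2,-0.2,0,0,0,0],
  [8.5,0,0,0,0,0,0],
  [8.5,0,0,0,0,0,0],
  [8.5,0,0,0,0,0,0],
])

```text
time_s: 25.83
ee_pos: [0.5781, 0.0091, 0.1632]
orientation: [[0.145, 0.989, 0.001], [0.989, -0.145, 0.0], [0.0, 0.0, -1.0]]
ft_force: [-0.1, 0.8, 0.3]
opening: 0.0846
```

```bash
python3 snap.py 12 wrist
python3 - <<'E'
from ra import *
W=load("wrist12");P=(.5975,.059)
print("z90");ascii(W,P,1.425,np.arange(14,86,1),np.arange(10,-8,-1.5),90)
print("z90 finished w6");ascii(load("wrist6"),P,1.425,np.arange(14,86,1),np.arange(10,-8,-3),90)
print("z58");ascii(W,P,1.425,np.arange(-110,86,3),np.arange(84,-30,-4),58)
E
```

```text
time_s 25.8833
joint_positions [-0.1925, 0.194, 1.6269, 0.0005, 1.3205, -0.0482]
ee_pos [0.5781, 0.0096, 0.163]
orientation [[0.144, 0.9896, 0.0004], [0.9896, -0.144, 0.0004], [0.0004, 0.0003, -1.0]]
ft_force [-0.1989, 0.4107, -0.6271]
opening 0.0849
z90
  10.0 .......ooooooooooooooooooooooooooooooooooooo.........................ddd
   8.5 ........OOOOOOOOOOOOOOOOOOOOOOOOOOOOOOOOOOOOOOOOOOOOO................ddd
   7.0 ........OOOOOOOOOOOOOOOOOOOOOOOOOOOOOOOOOOOOOOOOOOOOO................ddd
   5.5 ........OOOOOOOOOOOOOOOOOOOOOOOOOOOOOOOOOOOOOOOOOOOOO................ddd
   4.0 ........OOOOOOOOOOOOOOOOOOOOOOOOOOOOOOOOOOOOOOOOOOOOO................ddd
   2.5 ........OOOOOOOOOOOOOOOOOOOOOOOOOOOOOOOOOOOOOOOOOOOOO................ddd
   1.0 .....................................................................ddd
  -0.5 .....................................................................ddd
  -2.0 ######...............................................................ddd
  -3.5 ###########..........................................................ddd
  -5.0 #################################.....
[... 2060 characters left out ...]
.......#....OOOOOOOOOOOOOOOOO.....
   4.0 ............................................OOOOOOOOOOOOOOOOO.....
   0.0 ...........................###..........#...oOOOOOOOOOOOOOOOO.....
  -4.0 ...........d.d.............####........#####......................
  -8.0 ###############################.......################............
 -12.0 ######################################################............
 -16.0 ######################################################............
 -20.0 ...........................###############........................
 -24.0 ..................................................................
 -28.0 ........................................................###.......
```

Emit:
step_arm([
  [8.5,0,0,4,0,0,0],
  [8.5,0,0,4,0,0,0],
  [8.5,0,0,4,0,0,0],
  [8.5,0,0,3,0,0,0],
  [8.5,0,0,1.5,0,0,0],
  [8.5,0,0,0.6,0,0,0],
  [7.5,0,0,0,0,0,0],
  [7,0,0,0,0,0,0],
  [7,0,0,0,0,0,0],
], grip_force=60)

```text
time_s: 26.63
ee_pos: [0.5792, 0.0093, -0.0066]
orientation: [[0.144, 0.99, 0.002], [0.99, -0.144, 0.0], [0.0, 0.002, -1.0]]
ft_force: [-1.3, 1.0, -1.1]
opening: 0.0699
```

Emit:
step_arm([
  [6.7,0,0.15,0,0,0,0],
  [6.4,0,0.15,0,0,0,0],
  [6.1,0,0.15,0,0,0,0],
  [5.8,0,0.15,0,0,0,0],
  [5.5,0,0.15,0,0,0,0],
  [5.3,0,0.1,0,0,0,0],
])

```text
time_s: 27.13
ee_pos: [0.5868, 0.0073, -0.0079]
orientation: [[0.145, 0.989, 0.001], [0.989, -0.145, -0.0], [-0.0, 0.001, -1.0]]
ft_force: [-2.8, 0.1, 1.5]
opening: 0.0525
```

Emit:
step_arm([
  [5,0,0.15,0,0,0,0],
  [4.7,0,0.15,0,0,0,0],
  [4.5,0,0.1,0,0,0,0],
  [4.3,0,0.05,0,0,0,0],
  [4.1,0,0,0,0,0,0],
  [4.1,0,0,0,0,0,0],
])

```text
time_s: 27.63
ee_pos: [0.5908, 0.0067, -0.0081]
orientation: [[0.145, 0.989, -0.0], [0.989, -0.145, -0.0], [-0.0, -0.0, -1.0]]
ft_force: [-2.9, -0.9, 4.2]
opening: 0.042
```

Emit:
step_arm([
  [3.8,0,0,0,0,0,0],
  [3.6,0,0,0,0,0,0],
  [3.6,0,0,0,0,0,0],
  [3.6,0,0,0,0,0,0],
])

```text
time_s: 27.97
ee_pos: [0.5911, 0.0066, -0.0079]
orientation: [[0.145, 0.989, 0.001], [0.989, -0.145, -0.0], [-0.0, 0.001, -1.0]]
ft_force: [-2.2, -1.5, 5.0]
opening: 0.0412
```

Emit:
step_arm([
  [3.6,0,0,0,0,0,0],
  [3.6,0,0,0,0,0,0],
  [3.6,0,0,0,0,0,0],
], grip_force=100)

```text
time_s: 28.22
ee_pos: [0.5915, 0.0066, -0.0077]
orientation: [[0.145, 0.989, 0.002], [0.989, -0.145, -0.0], [-0.0, 0.002, -1.0]]
ft_force: [-0.7, -1.5, 5.4]
opening: 0.0397
```

Emit:
step_arm([
  [4.5,0,0,0,0,0,0],
  [5.5,0,0,0,0,0,0],
  [6.5,0,-0.2,0,0,0,0],
  [7.5,0,-0.2,0,0,0,0],
  [8,0,-0.2,0,0,0,0],
  [8,0,0,-3,0,0,0],
  [8,0,0,-4,0,0,0],
  [8,0,0,-4,0,0,0],
  [8,0,0,-4,0,0,0],
  [8,0,0,0,0,0,0],
])

```text
time_s: 29.05
ee_pos: [0.5907, 0.0069, 0.1518]
orientation: [[0.144, 0.989, 0.017], [0.99, -0.144, -0.003], [-0.001, 0.017, -1.0]]
ft_force: [1.2, 0.4, 1.5]
opening: 0.08
```

```bash
python3 snap.py 13 wrist scene
python3 - <<'E'
from ra import *
W=load("wrist13");P=(.5975,.059)
print("z90");ascii(W,P,1.425,np.arange(14,86,1),np.arange(10,-8,-1.5),90)
print("z58");ascii(W,P,1.425,np.arange(-110,86,3),np.arange(60,-30,-4),58)
b=np.vstack([crop(load("scene13")["image"],258,195,150,110,4),])
cv2.imwrite("pics/I.png",b)
E
```

```text
time_s 29.15
joint_positions [-0.193, 0.228, 1.6256, 0.0, 1.2825, -0.0482]
ee_pos [0.5865, 0.0076, 0.1443]
orientation [[0.1443, 0.9895, 0.0054], [0.9895, -0.1443, -0.001], [-0.0002, 0.0055, -1.0]]
ft_force [-0.2889, 0.3249, -0.5082]
opening 0.08
z90
  10.0 ############....................OOOOOOOOOO........................dddddd
   8.5 .................................OOOOOOOOO........................dddddd
   7.0 ........ooo.....................oOOOOOOOOO........................dddddd
   5.5 ........OOOOOOOOOOOOOOOOOOOOOOOOOOOOOOOOOOOOOOOOOOOOO.............dddddd
   4.0 ........OOOOOOOOOOOOOOOOOOOOOOOOOOOOOOOOOOOOOOOOOOOOO.............dddddd
   2.5 ........OOOOOOOOOOOOOOOOOOOOOOOOOOOOOOOOOOOOOOOOOOOOO.............dddddd
   1.0 ........OOOOOOOOOOOOOOOOOOOOOOOOOOOOOOOOOOOOOOOOOOOOO.............dddddd
  -0.5 ........OOOOOOOOOOOOOOOOOOOOOOOOOOOOOOOOOOOOOOOOOOOOO.............dddddd
  -2.0 .................................oooooooooooooooooooo.............dddddd
  -3.5 #######...........................................................dddddd
  -5.0 #########.#...............................
[... 1116 characters left out ...]
..#....##...oo........OOO.........
   4.0 ........................d...................oOOOOOOOOOOOOOOOOO....
   0.0 .......................d................#...oOOOOOOOOOOOOOOOOO....
  -4.0 .......................................#####......................
  -8.0 ......................................################............
 -12.0 ...........................#..........################............
 -16.0 .........#..#.##.#############........################............
 -20.0 ...........................###........####........................
 -24.0 ..................................................................
 -28.0 ........................................................###.......
```

View pics/I.png

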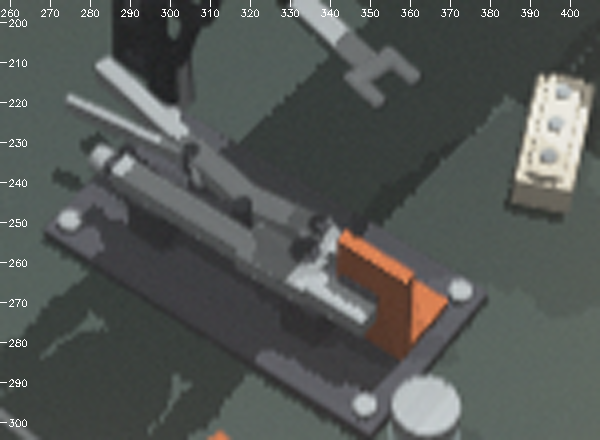

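Emit:
step_arm([
  [8,0,0,-4,0,0,0],
  [8,0,-3.5,-2,0,0,0],
  [8,0,-4,0,0,0,0],
  [8,0,-4,0,0,0,0],
  [8,0,-4,0,0,0,0],
  [8,0,0,0,0,0,0],
  [8,0,0,0,0,0,0],
])

```text
time_s: 29.73
ee_pos: [0.4285, 0.031, 0.1994]
orientation: [[0.144, 0.99, -0.003], [0.99, -0.144, 0.001], [0.0, -0.003, -1.0]]
ft_force: [1.0, 0.3, -0.0]
opening: 0.0798
```

```bash
python3 snap.py 14 scene side wrist
python3 - <<'E'
from ra import *
for n in("scene","side"):
    a=load(n+"0")["image"];b=load(n+"14")["image"]
    # shadow-insensitive: compare chromatic/edge shift by phase correlation / template match in bystander boxes
    B=dict(can_a=(208,172,34,48),can_b=(408,294,34,48),zbar=(172,168,22,20),blue=(192,128,32,44),red=(234,140,32,44),strip=(300,298,62,62),driver=(208,256,72,62),spanner=(308,172,58,52),module=(380,208,30,44),jar=(352,286,26,34),earlier=(442,272,34,50),tray=(412,232,110,102),handle=(266,204,60,40)) if n=="scene" else \
      dict(can_a=(366,280,34,52),can_b=(308,152,24,44),zbar=(398,338,30,38),blue=(340,350,40,44),red=(314,304,32,52),strip=(364,192,26,40),driver=(398,226,40,60),spanner=(268,250,28,54),module=(248,214,44,30),earlier=(276,158,24,36),tray=(226,160,84,50),handle=(330,225,40,45))
    for k,(x,y,w,h) in B.items():
        r=cv2.matchTemplate(b[y-6:y+h+6,x-6:x+w+6],a[y:y+h,x:x+w],cv2.TM_CCOEFF_NORMED);_,m,_,l=cv2.minMaxLoc(r)
        print(n,k,"shift",l[0]-6,l[1]-6,"score %.2f"%m)
E
```

```text
time_s 29.8833
joint_positions [-0.2112, -0.2289, 1.9672, 0.0, 1.4037, -0.066]
ee_pos [0.4321, 0.03, 0.2013]
orientation [[0.1447, 0.9895, -0.0005], [0.9895, -0.1447, 0.0001], [0.0, -0.0005, -1.0]]
ft_force [-0.4031, -0.7636, -0.6804]
opening 0.0801
scene can_a shift 0 0 score 0.97
scene can_b shift 0 0 score 1.00
scene zbar shift 0 0 score 0.99
scene blue shift 0 0 score 1.00
scene red shift 0 0 score 1.00
scene strip shift 0 0 score 1.00
scene driver shift 0 0 score 0.99
scene spanner shift 0 0 score 0.80
scene module shift 0 0 score 0.99
scene jar shift 0 0 score 1.00
scene earlier shift 0 0 score 0.93
scene tray shift 0 0 score 0.93
scene handle shift 0 0 score 0.76
side can_a shift 0 0 score 0.95
side can_b shift 0 0 score 1.00
side zbar shift 0 0 score 0.96
side blue shift 0 0 score 0.99
side red shift 0 0 score 1.00
side strip shift 0 0 score 1.00
side driver shift 0 0 score 0.99
side spanner shift 0 0 score 0.86
side module shift 0 0 score 0.99
side earlier shift 0 0 score 0.95
side tray shift 0 0 score 0.80
side handle shift 0 0 score 0.83
```

Nothing else has shifted, and the handle is back in its locked position, so I'm handing the job in.

```bash
python3 -c "
from plant import workorder; print(workorder.sign_off())"
```

```text
the job is handed in; nothing more can be done
None
```

The job is done and handed in at about 30 s of the 69 s allowed. I pinched the release lever to its handle and drew them back until the pliers sprang open. I then stood the drilled bracket in the free half of the tray. The undrilled bracket went between the jaws, and I squeezed the handles over centre until they locked.

**Last checks:**
- **Pliers:** after I let go, the handle was back in its starting locked position in the scene image. The new bracket stands upright against the fixed jaw at pliers x about 44, y about 2. That is about 2 mm short in x of where the first one stood.
- **Tray:** both brackets stand side by side.
- **Everything else:** image matching showed no shift of any other item. Match scores were lower for the spanner, tray and handle (0.76 to 0.93), most likely from the arm's shadow and, in the tray, the added bracket.

**What failed or disagreed:**
- **First lever pinch:** it closed above the handles without touching them. The real fingertips sit about 30 mm higher than the reported TCP. I measured that offset in the images and allowed for it afterwards.
- **Finger opening:** it read about 6.3 mm on the 8 mm plate, so that reading seems to run slightly low.
- **Locking:** no force or joint reading confirms the lock. I judged it from the images and from the opening, which read 40 mm under the final squeeze against the stated 41 mm.

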